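Clamp a rosewood rod in the V-block drilling jig

ROBOT

A 6-joint arm with a two-finger parallel gripper is mounted at the origin on the work surface. World frame = base frame: x ahead of the robot, y to its left, z up, the work surface at z = 0. Lengths are in m, angles in rad, forces in N, time in s.
With the tool pointing down it reaches from about 0.275 to 0.85 m from the base axis. Payload 19 kg.
Tool frame: the origin (TCP) lies midway between the tips of the shut fingers; the grasp point (between the pads) lies 19 mm behind it (ctrl.tcp_to_grasp is the z of the grasp point in the tool frame, in m); z points along the fingers, y is the direction in which the jaws open and shut (so a half turn about z gives the same grasp; the last joint's range is limited). The gripper opens to 85 mm and grips with 20 to 120 N. Pads are 22 mm wide; open, the fingers measure 114 mm over their backs; the gripper's body (76 mm by 85 mm) begins 54 mm behind the grasp point. The pads swing forward as they close: fully open they stand 13 mm farther back than shut.
Start: joints at [1.054, 0.15, 1.437, -0, 1.554, -0.134], TCP at [0.215, 0.533, 0.231] pointing down, gripper open.
Joint ranges: [-2.8, 2.8], [-0.68, 2.1], [0.12, 2.68], [-1.39, 4.53], [0.16, 2.79], [-2.81, 2.81]. Speed limits (rad/s): [1.89, 1.89, 2.22, 3.01, 3.01, 3.01].

INTERFACE

Orientations are given as a rotation vector (axis times angle).
In Python, from plant import ctrl gives the robot as it stands. The module is installed in compiled form; this text tells all that it offers.
- The arm moves only by the tool move_arm, never from a script. Its arguments are lists of equal length, an entry for each row: "linear": the shift along the world's x, y, z in cm, a list of three; "rot": the turn, a rotation vector about the world's x, y, z in degrees, a list of three. In form: {"linear": [[x, y, z], ...], "rot": [[ax, ay, az], ...]}. A call has 1 to 20 rows; each row shifts and turns the commanded pose from where the row before left it; what a row does not reach is not made up. A row lasts 1/8 s, in which the tool goes at most 62.5 mm and 10.7 degrees, less where a joint would pass 70% of its speed; a pose out of reach is approached as far as the arm can. A call is refused whole if a number of a shift passes 6.25 or a number of a turn 10.7, either way. A call with a gripper value outside its range is refused whole. "claw" is the finger opening in cm, from 0 to 8.54, set as the call begins (left out, the last holds). The fingers move at their own pace and stop on an object; "grip_force" is the grip in N (left out, the last holds). Time passes only in rows, so rows that do not move let the fingers close. It gives the time, the measured TCP pose, the force and the opening at its end, in the units of the state.
- ctrl.state(): the state, without advancing time (a new reading comes with each control period).
- ctrl.grab_frame(name): name is "side" or "top" or "wrist"; returns a dict with "img" (420x560x3 uint8, blue, green, red), "fx", "fy", "cx", "cy" (pixels), "world_to_cam" (4x4, takes a point from world to camera coordinates). Camera axes: x right, y down, z forward; pixel columns grow to the right and rows downward; lengths in m; the calibration is good to about 2 mm. A picture is of the moment at which its call begins. There is no depth.
- ctrl.close_job(): hands the job in, once; it reports no verdict.
The state is a dict: "time": time; "joint_positions": joint angles; "joint_vel": joint speeds; "tau": joint torques, N m; "ee_pos": TCP position; "ee_rot": TCP orientation; "wrist_force": force on the tool from outside, world axes, zero at the start; "moment": the same for the moment, N m; "grip_width": finger opening in m.
Only numpy, scipy, OpenCV 4.12 (cv2) and the standard library are available. Lean on these libraries where they do the work, as an engineer would, in place of code of your own. Each camera call takes 0.05 s, during which the arm holds its last target.

TASK

Take the long slim wooden rod from the rack, lay it in the two V-blocks of the drilling jig and slide it along until its end is up against the steel end stop, without ramming the stop. Then swing the clamp strap over onto the rod and push it down until its sprung pad is pressed about half-way in, so that the rod is held but not crushed, and let go. Leave the other rods and the rest of the bench as they are.

Things in the scene. Friction and masses are not known exactly. Their poses are not given: they have to be found in the camera images.
- rod_mid (a point): Centre of the long slim wooden rod: 25 mm diameter, 150 mm long, about 0.07 kg; x axis along the rod (either end may lead). It lies level in a three-lane rack, its centre 38 mm above the bench.
- rod: The same long slim rod as a body; its origin and axes are those of point rod_mid.
- rack: Wooden rack, fixed; origin under its middle, x along the rods, base 110 x 240 mm, 6 mm thick. Three lanes 80 mm apart in y hold, in any order, the long slim rod, a rod equally slim but 90 mm long, and a thick one 36 x 150 mm. Cross bars at x = -42 to -28 and 28 to 42 mm carry them; the 56 mm between is free for fingers.
- jig: Drilling jig, fixed. Origin on the bench under the middle between its two aluminium V-blocks; x along the groove to the end stop, z up. Base 12 mm thick, x -105 to 105, y -130 to 50 mm. V-blocks (90 degree groove, 48 mm wide, upper edges 61 mm above the bench) span x -62 to -38 and 38 to 62 mm; the 76 mm between is free for fingers.
- seat (a point): Where the rod's centre is when it is seated in both V-blocks with its end against the stop: jig x = 5, y = 0, z = 62 mm; axes as the jig.
- stop: Steel end stop, part of the jig: an upright plate 44 mm wide, its top 74 mm above the bench. It is backed by a stiff buffer that gives 1 mm per 4 N, up to 6 mm, and springs back. Origin at bench level under the face that the rod's end meets (jig x = 80 mm); axes as the jig.
- hinge (a point): Middle of the strap's hinge axis (jig x = 0, y = -105, z = 105 mm); axes as the jig, the hinge axis is x. The hinge posts reach 120 mm above the bench and span jig x -26 to 26, y -119 to -91 mm.
- strap: Steel clamp strap 24 mm wide, 7 mm thick. Origin on the hinge axis; x along the hinge (as the jig's x), y from hinge to free end: level over the rod when shut (it can go 17 degrees below level); at the start it stands up and leans away from the rod, 120 to 138 degrees up from level. Stiff hinge: it stays where it is left and takes 3 to 8 N at the handle to move.
- handle (a point): Grip point of the strap's handle: a round bar 14 mm diameter, 66 mm long, at the strap's free end, sticking out sideways towards jig -x (x from -12 to -78 mm); the point is on the bar's axis at jig x = -45 mm and moves on a circle of 165 mm radius about the hinge axis. Axes as the strap's.
- guide (a point): Where the sprung pad's plunger passes the strap's middle plane, 101 mm from the hinge. The rubber pad, 24 mm across, is on the strap's lower side (strap -z). Its face stands 33 to 49 mm from this point as the last user set it; that is not reported. It meets the seated rod with the strap about 0.02 to 0.19 rad above level. Axes as the strap's.
- pad_axis (a point): A point on the plunger axis 20 mm below the guide (strap -z), only to tell the spring: it presses with 3 N once the pad touches, 0.7 N more per mm, and bottoms out hard at 12 mm (11.4 N); half-way is about 7 N on the rod. At the handle, pushed down, the touch is felt as a rise of about 2 N, then 0.3 N more per mm of handle travel.
Mind the look-alikes: they are no part of the job. What is shaped like the rod but black is not meant.

How it is judged:
On the way, in this order (a step that is already met when the one before it is completed fails the run):
1. the rod lies in both V-blocks with its end within 2 mm of the stop, the strap still up (x of rod_mid in the frame of jig between 0.0028 and 0.007 m and y of rod_mid in the frame of jig between -0.002 and 0.002 m and z of rod_mid in the frame of jig between 0.0595 and 0.0645 m and angle between the x axis of rod_mid and the x axis of jig, either way round below 0.03 rad and z of handle in the frame of jig above 0.16 m and contact force between the fingers and rod below 0.5 N), for 0.2 s.
2. the strap's pad bears on the rod (contact force between strap and rod above 2 N), for 0.2 s.
At the end, for the whole second after the job is handed in: The rod lies at rest in both V-blocks (axis within 2 mm sideways, 2.5 mm in height and 0.03 rad of the groove's), its end within about 2 mm of the stop, and the strap's pad presses on it with 5.0 to 9.5 N (half-way in is 7.2 N), the robot clear (x of rod_mid in the frame of jig between 0.0028 and 0.007 m and y of rod_mid in the frame of jig between -0.002 and 0.002 m and z of rod_mid in the frame of jig between 0.0595 and 0.0645 m and angle between the x axis of rod_mid and the x axis of jig, either way round below 0.03 rad and contact force between strap and rod between 5 and 9.5 N and linear speed of rod below 0.01 m/s and angular speed of strap below 0.05 rad/s); the robot touches nothing.
It fails at once if the stop is rammed (over 25 N between rod and stop) (contact force between rod and stop above 25 N).
It fails at once if the rod is crushed by the strap (over 16 N) (contact force between strap and rod above 16 N).
It fails at once if another rod is moved by more than 25 mm (distance of any of short_rod, thick_rod from where it was at the start of the episode above 0.025 m).
It fails at once if a thing on the bench is moved by more than 30 mm (distance of any of glue, tin, driver, brush, cup, palette, bridge from where it was at the start of the episode above 0.03 m).
It also fails if it takes over 72 s, if anything falls off the work surface, if the arm or the gripper's body presses on something with over 40 N, if the wrist force passes 120 N, or if a joint passes its speed limit or range.

## Working session

There is one attempt and no reset: what is moved stays moved. The work goes in short steps, Python scripts to look and compute and a tool call to move; the robot and the scene stay as the last step left them, time stands still between calls to the robot, and variables do not carry over. Pictures are saved under pics/ and viewed, and the job is handed in when it is done.

Besides the shell and the picture viewer there is one more tool, called after "Request:" as name(argument=value, ...), one argument or row to a line, values as JSON. move_arm: Moves the arm, as the interface text tells. Its arguments: {"type":"object","properties":{"linear":{"type":"array"},"rot":{"type":"array"},"claw":{"type":"number"},"grip_force":{"type":"number"}},"required":["linear","rot"]}

```bash
mkdir -p pics; python3 - <<'E'
from plant import ctrl
import cv2,numpy as np,pickle
s=ctrl.state();print(s['time'],s['ee_pos'],s['ee_rot'],s['wrist_force'],s['grip_width'],ctrl.tcp_to_grasp)
for n in ['side','top','wrist']:
    f=ctrl.grab_frame(n);cv2.imwrite(f'pics/{n}0.png',f['img']);pickle.dump(f,open(f'{n}0.pkl','wb'))
    print(n,f['fx'],f['cx'],f['cy'],np.round(f['world_to_cam'],3).tolist())
E
```

```text
0.0 [0.21467905 0.53315762 0.23067011] [-5.97573274e-01 -3.08383409e+00  1.80179485e-03] [ 0.28035653  0.22484571 -0.75034341] 0.08547415003060291 -0.0187
side 423.0504559852607 282.06534016191597 204.46108310887797 [[0.786, -0.618, 0.021, -0.331], [-0.374, -0.501, -0.781, 0.309], [0.493, 0.606, -0.625, 0.756], [0.0, 0.0, 0.0, 1.0]]
top 418.5221433940127 285.118218971978 207.82876526900512 [[-0.02, -1.0, 0.013, 0.089], [-0.993, 0.018, -0.121, 0.468], [0.12, -0.015, -0.993, 0.989], [0.0, 0.0, 0.0, 1.0]]
wrist 327.34003905226655 284.82369986974766 210.54612472282352 [[0.374, 0.927, -0.001, -0.574], [0.886, -0.357, 0.297, -0.037], [0.275, -0.112, -0.955, 0.381], [0.0, 0.0, 0.0, 1.0]]
```

View pics/top0.png

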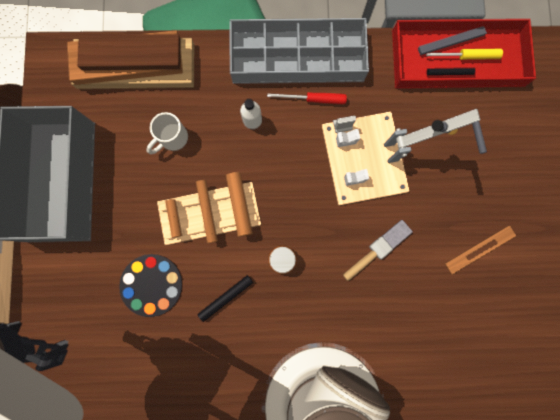

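View pics/side0.png

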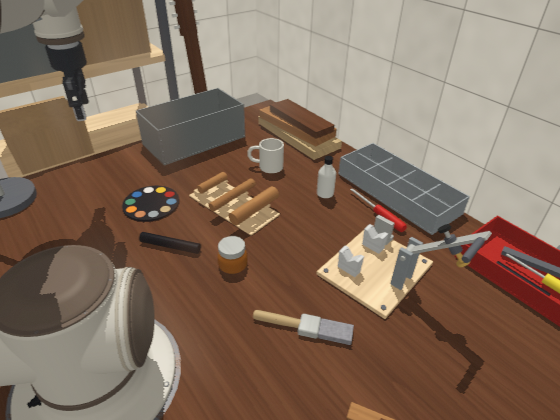

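View pics/wrist0.png

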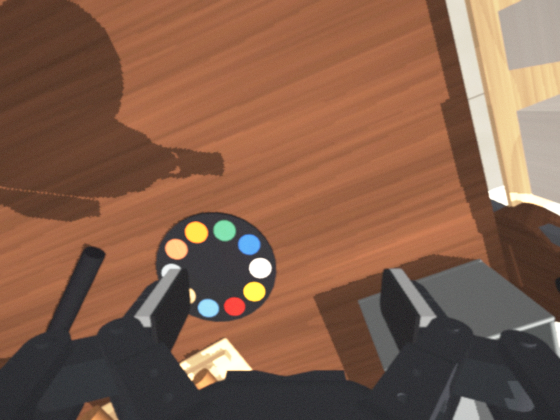

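```bash
python3 - <<'E'
import cv2,numpy as np
t=cv2.imread('pics/top0.png');s=cv2.imread('pics/side0.png')
a=cv2.resize(t[170:255,145:275],None,fx=6,fy=6,interpolation=cv2.INTER_CUBIC)
b=cv2.resize(t[95:215,310:500],None,fx=4,fy=4,interpolation=cv2.INTER_CUBIC)
cv2.imwrite('pics/c1.png',a);cv2.imwrite('pics/c2.png',b)
E
```

```text
(no output)
```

View pics/c1.png

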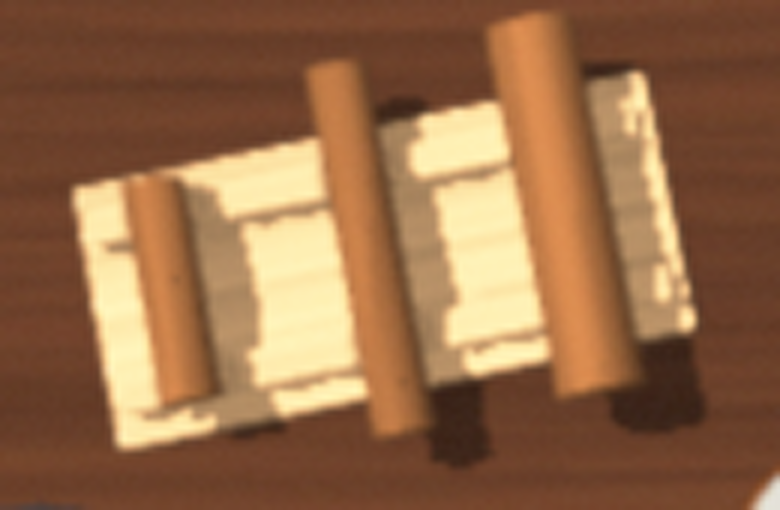

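View pics/c2.png

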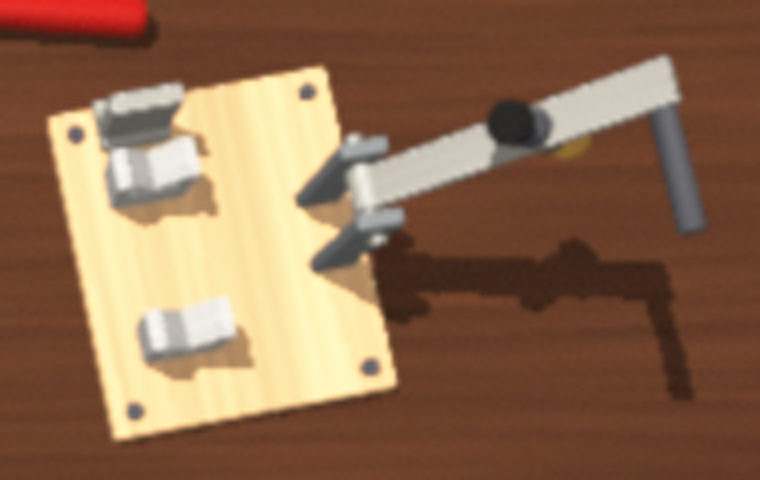

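```bash
cat > h.py <<'E'
import numpy as np,cv2,pickle
def K(f): return np.array([[f['fx'],0,f['cx']],[0,f['fy'],f['cy']],[0,0,1.]])
def ray(f,uv):
    T=np.array(f['world_to_cam']);R=T[:3,:3];c=-R.T@T[:3,3]
    uv=np.atleast_2d(np.asarray(uv,float))
    d=np.c_[(uv[:,0]-f['cx'])/f['fx'],(uv[:,1]-f['cy'])/f['fy'],np.ones(len(uv))]@R
    return c,d
def onz(f,uv,z):
    c,d=ray(f,uv);return c+d*((z-c[2])/d[:,2])[:,None]
def proj(f,P):
    T=np.array(f['world_to_cam']);P=np.atleast_2d(P)@T[:3,:3].T+T[:3,3]
    return P[:,:2]/P[:,2:]*[f['fx'],f['fy']]+[f['cx'],f['cy']]
def tri(f1,p1,f2,p2):
    A=np.zeros((3,3));b=np.zeros(3)
    for f,p in((f1,p1),(f2,p2)):
        c,d=ray(f,p);d=d[0]/np.linalg.norm(d[0]);M=np.eye(3)-np.outer(d,d);A+=M;b+=M@c
    x=np.linalg.solve(A,b);return x
def se2(L,W):
    L=np.asarray(L,float);W=np.asarray(W,float);lc,wc=L.mean(0),W.mean(0)
    H=(L-lc).T@(W-wc);a=np.arctan2(H[0,1]-H[1,0],H[0,0]+H[1,1])
    R=np.array([[np.cos(a),-np.sin(a)],[np.sin(a),np.cos(a)]]);t=wc-R@lc
    return a,t,np.linalg.norm(W-(L@R.T+t),axis=1)
E
python3 - <<'E'
from h import *
f=pickle.load(open('top0.pkl','rb'));g=pickle.load(open('side0.pkl','rb'))
# jig base
def quad(f,roi,lo,hi):
    x0,y0,x1,y1=roi;hsv=cv2.cvtColor(f['img'][y0:y1,x0:x1],cv2.COLOR_BGR2HSV)
    m=cv2.inRange(hsv,lo,hi);m=cv2.morphologyEx(m,cv2.MORPH_CLOSE,np.ones((3,3)))
    cs,_=cv2.findContours(m,cv2.RETR_EXTERNAL,cv2.CHAIN_APPROX_NONE);c=max(cs,key=cv2.contourArea)
    return c[:,0]+[x0,y0]
for nm,ff in(('top',f),('side',g)):
    pass
u=np.array([[48,118],[325,66],[397,386],[115,440]])/4+[310,95]-.4
W=onz(f,u,.012);L=[[.105,.05],[.105,-.13],[-.105,-.13],[-.105,.05]]
a,t,r=se2(L,W[:,:2]);print('jig top',a,t,r)
# rod
def rodm(f,roi,seed):
    x0,y0,x1,y1=roi;hsv=cv2.cvtColor(f['img'],cv2.COLOR_BGR2HSV)
    return hsv
hsv=cv2.cvtColor(f['img'],cv2.COLOR_BGR2HSV);print('rod',hsv[210,206],'base',hsv[228,220],hsv[212,222],'shadow',hsv[212,213],'bench',hsv[180,190])
x0,y0,x1,y1=190,172,222,250
m=np.zeros(hsv.shape[:2],np.uint8);m[y0:y1,x0:x1]=cv2.inRange(hsv,(5,120,120),(18,255,255))[y0:y1,x0:x1]
n,lab,st,ce=cv2.connectedComponentsWithStats(m);i=lab[210,206];print(st[i])
p=np.argwhere(lab==i)[:,::-1].astype(np.float32);rr=cv2.minAreaRect(p);print(rr)
b=cv2.boxPoints(rr);Wb=onz(f,b,.042);print(Wb)
print('c',onz(f,[rr[0]],.040))
for q in range(2):print(np.linalg.norm(Wb[q]-Wb[q+1]))
# ransac-free: sides
E
```

```text
jig top 0.16993261528671122 [ 0.58883019 -0.08401503] [0.00075177 0.00049637 0.00064541 0.0001346 ]
rod [ 13 161 184] base [ 16 112 195] [ 24  75 254] shadow [ 15 113 167] bench [ 10 155 110]
[190 180  27  63 627]
((203.74896240234375, 211.06422424316406), (63.53542709350586, 18.181947708129883), 75.65067291259766)
[[0.53327703 0.31443217 0.042     ]
 [0.54356036 0.27221711 0.042     ]
 [0.39477315 0.23454307 0.042     ]
 [0.38494001 0.27610398 0.042     ]]
c [[0.46372417 0.27453868 0.04      ]]
0.04344948569583856
0.15348279197365317
```

```bash
python3 - <<'E'
import cv2
s=cv2.imread('pics/side0.png')
cv2.imwrite('pics/c3.png',cv2.resize(s[205:320,310:500],None,fx=4,fy=4,interpolation=cv2.INTER_CUBIC))
cv2.imwrite('pics/c4.png',cv2.resize(s[165:240,180:290],None,fx=6,fy=6,interpolation=cv2.INTER_CUBIC))
E
```

```text
(no output)
```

View pics/c3.png

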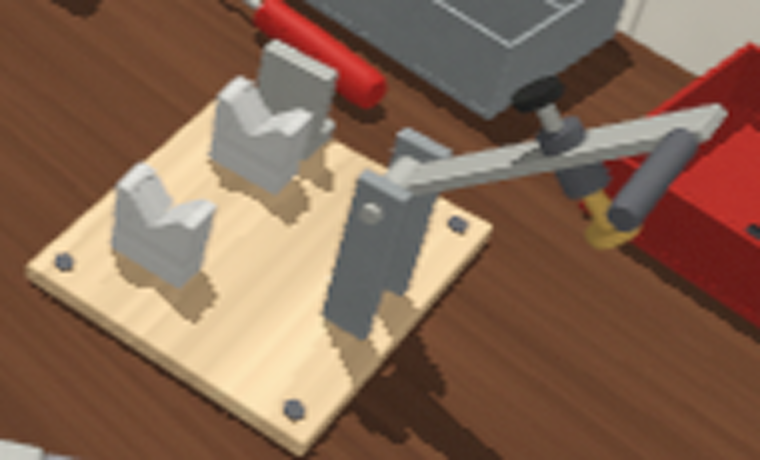

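View pics/c4.png

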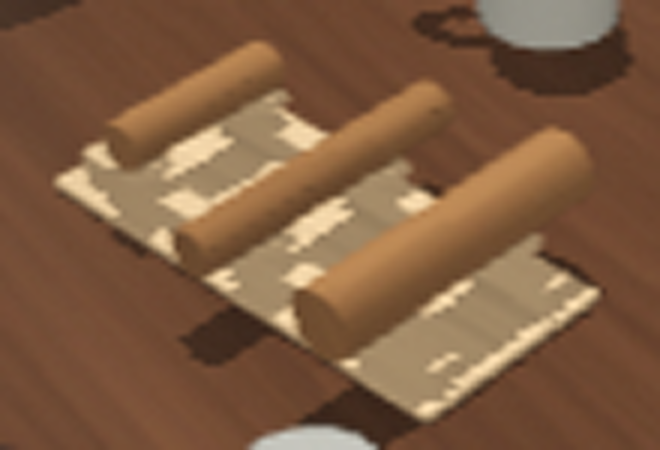

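```bash
python3 - <<'E'
from h import *
f=pickle.load(open('top0.pkl','rb'));g=pickle.load(open('side0.pkl','rb'))
T=lambda c,z,o:(np.array(c)+.5)/z+o-.5
# rod top view end mid-points
A=T([335,64],6,[145,170]);B=T([401,432],6,[145,170])
W=onz(f,[A,B],.040);print('rod top',W,np.linalg.norm(W[0]-W[1]),W.mean(0),'yaw',np.arctan2(*(W[0]-W[1])[1::-1]))
# rack corners z=.006 base
c=T(np.array([[73,187],[642,72],[692,328],[118,448]]),6,[145,170])
a,t,r=se2([[.055,.12],[.055,-.12],[-.055,-.12],[-.055,.12]],onz(f,c,.006)[:,:2]);print('rack',a,t,r)
c=T(np.array([[48,118],[325,66],[397,386],[115,440]]),4,[310,95])
L=[[.105,.05],[.105,-.13],[-.105,-.13],[-.105,.05]]
a,t,r=se2(L,onz(f,c,.012)[:,:2]);print('jig top',a,t,r)
c=T(np.array([[27,267],[300,443],[492,228]]),4,[310,205])
a2,t2,r2=se2([L[3],L[2],L[1]],onz(g,c,.012)[:,:2]);print('jig side',a2,t2,r2)
# rod side
c=T(np.array([[192,249],[438,104]]),6,[180,165])
W=onz(g,c,.039);print('rod side',W,W.mean(0))
# handle bar: top ends base/tip & side ends
R=np.array([[np.cos(a),-np.sin(a)],[np.sin(a),np.cos(a)]])
def jig(p): return np.r_[R.T@(p[:2]-t),p[2]]
for nm,pt,ps in(('tip',[693,229],[627,214]),('root',[663,110],[680,145]),('strapend',[667,62],[715,112])):
    x=tri(f,T(pt,4,[310,95]),g,T(ps,4,[310,205]));print(nm,x,jig(x))
for th in(120,125,130,135,138):
    th=np.radians(th);P=np.array([[-.045,-.105+.165*np.cos(th),.105+.165*np.sin(th)]]);
    Wp=np.c_[P[:,:2]@R.T+t,P[:,2]];print(np.degrees(th),(proj(f,Wp)-[310,95])*4,(proj(g,Wp)-[310,205])*4,Wp)
from plant import ctrl
from scipy.spatial.transform import Rotation as Ro
s=ctrl.state();print(Ro.from_rotvec(s['ee_rot']).as_matrix())
E
```

```text
rod top [[0.53870077 0.28282059 0.04      ]
 [0.39055641 0.25615087 0.04      ]] 0.1505258319231328 [0.46462859 0.26948573 0.04      ] yaw 0.17811737716126605
rack 0.18597435805929566 [0.46383472 0.26939941] [0.00069525 0.00045096 0.00109061 0.00046017]
jig top 0.16992846459716568 [ 0.58876518 -0.08407516] [0.0007535  0.00049551 0.00064696 0.00013576]
jig side 0.16918343326444116 [ 0.58699125 -0.08513549] [0.00198942 0.002441   0.00136272]
rod side [[0.39237674 0.25571748 0.039     ]
 [0.5371231  0.28012153 0.039     ]] [0.46474992 0.26791951 0.039     ]
tip [ 0.55227772 -0.31699099  0.22186677] [-0.07535076 -0.22339065  0.22186677]
root [ 0.61380619 -0.30655031  0.21854001] [-0.01294284 -0.22350554  0.21854001]
strapend [ 0.63651683 -0.30697289  0.22577955] [ 0.00936923 -0.22776267  0.22577955]
119.99999999999999 [[632.10847332 166.56565283]] [[589.76557227  90.15679346]] [[ 0.57612179 -0.27648461  0.24789419]]
125.00000000000001 [[648.91080823 166.68172181]] [[612.04147601 116.95027417]] [[ 0.57817483 -0.28844987  0.24016009]]
130.0 [[663.02498973 167.65291457]] [[632.0368791  144.80707238]] [[ 0.58010606 -0.29970523  0.23139733]]
135.0 [[674.38404103 169.44103596]] [[649.51105033 173.39878616]] [[ 0.58190079 -0.31016503  0.22167262]]
138.0 [[679.86553342 170.88655888]] [[658.70030403 190.76540498]] [[ 0.58290637 -0.31602567  0.21540655]]
[[-9.27623701e-01  3.73515825e-01 -4.45294418e-04]
 [ 3.73516077e-01  9.27623326e-01 -8.39424441e-04]
 [ 9.95271762e-05 -9.44994631e-04 -9.99999549e-01]]
```

Request:
move_arm(
  linear=[
    [3.12,-3.3,0],
    [3.12,-3.3,0],
    [3.12,-3.3,0],
    [3.12,-3.3,0],
    [3.12,-3.3,0],
    [3.12,-3.3,0],
    [3.12,-3.3,0],
    [3.12,-3.3,0],
    [0,0,-4],
    [0,0,-4],
    [0,0,0],
  ],
  rot=[
    [0,0,4],
    [0,0,4],
    [0,0,4],
    [0,0,4],
    [0,0,4],
    [0,0,4],
    [0,0,4],
    [0,0,4.3],
    [0,0,0],
    [0,0,0],
    [0,0,0],
  ],
  claw=5.5,
)

```text
time: 1.52
ee_pos: [0.4631, 0.2687, 0.1489]
ee_rot: [0.283, -3.124, 0.002]
wrist_force: [1.0, 1.1, 1.0]
grip_width: 0.0554
```

```bash
cat > look.py <<'E'
import sys
from h import *
from plant import ctrl
from scipy.spatial.transform import Rotation as Ro
tag=sys.argv[1]
for n in sys.argv[2:]:
    f=ctrl.grab_frame(n);cv2.imwrite(f'pics/{n}{tag}.png',f['img']);pickle.dump(f,open(f'{n}{tag}.pkl','wb'))
s=ctrl.state();print(round(s['time'],2),s['ee_pos'].round(4) if hasattr(s['ee_pos'],'round') else s['ee_pos'],np.round(s['wrist_force'],2),np.round(s['moment'],2),round(s['grip_width'],4))
R=Ro.from_rotvec(s['ee_rot']).as_matrix();print('yaw_y',np.degrees(np.arctan2(R[1,1],R[0,1])),'z',R[:,2].round(4),'j',np.round(s['joint_positions'],2))
E
python3 look.py 1 wrist
```

```text
1.57 [0.464  0.2692 0.1512] [-0.25  0.35  0.24] [ 0.05 -0.06 -0.01] 0.0548
yaw_y 100.36839525393586 z [-1.6e-03 -7.0e-04 -1.0e+00] j [ 0.38  0.11  1.64 -0.    1.39 -1.37]
```

View pics/wrist1.png

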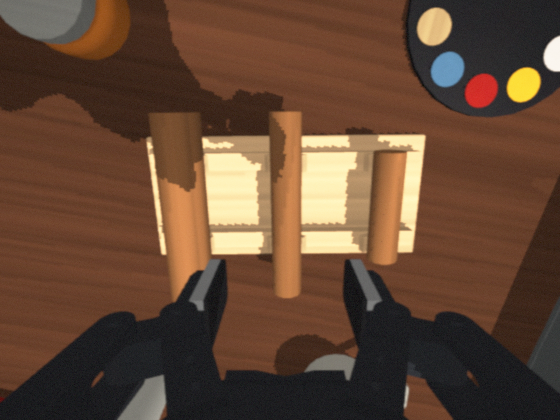

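```bash
python3 - <<'E'
from h import *
f=pickle.load(open('wrist1.pkl','rb'))
W=onz(f,[[285.5,112.5],[287.5,296.5]],.042);print(W,W.mean(0),np.linalg.norm(W[0]-W[1]),np.arctan2(*(W[1]-W[0])[1::-1]))
E
```

```text
[[0.38921061 0.25630034 0.042     ]
 [0.53960247 0.28552481 0.042     ]] [0.46440654 0.27091257 0.042     ] 0.15320503449101378 0.19193016384285444
```

Request:
move_arm(
  linear=[
    [0.05,0.1,-3],
    [0,0,-3.5],
    [0,0,-3],
    [0,0,-2],
    [0,0,-1.6],
    [0,0,0],
  ],
  rot=[
    [0,0,0.3],
    [0,0,0],
    [0,0,0],
    [0,0,0],
    [0,0,0],
    [0,0,0],
  ],
)

```text
time: 2.33
ee_pos: [0.465, 0.2705, 0.0205]
ee_rot: [0.292, -3.128, 0.0]
wrist_force: [-0.0, 0.1, 0.4]
grip_width: 0.0549
```

Request:
move_arm(
  linear=[
    [0,0,0],
    [0,0,0],
    [0,0,0],
    [0,0,0],
  ],
  rot=[
    [0,0,0],
    [0,0,0],
    [0,0,0],
    [0,0,0],
  ],
  claw=1.5,
  grip_force=25,
)

```text
time: 2.82
ee_pos: [0.4656, 0.27, 0.0215]
ee_rot: [-0.292, 3.126, -0.001]
wrist_force: [0.2, -6.3, 6.3]
grip_width: 0.024
```

```bash
python3 look.py 2 wrist
```

```text
2.88 [0.4656 0.27   0.0215] [-0.66 -7.2   7.16] [-1.01  0.   -0.01] 0.0242
yaw_y 100.66871424290385 z [ 1.7e-03 -5.0e-04 -1.0e+00] j [ 0.38  0.24  1.78 -0.    1.12 -1.37]
```

View pics/wrist2.png

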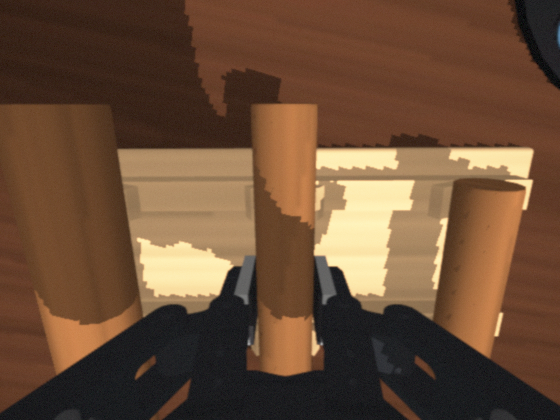

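Request:
move_arm(
  linear=[
    [0,0,1.5],
    [0,0,3],
    [0,0,4],
    [0,0,4],
    [1.0,-3.3,0],
    [1.36,-4.5,0],
    [1.36,-4.5,0],
    [1.36,-4.5,0],
    [1.36,-4.5,0],
    [1.36,-4.5,0],
    [1.36,-4.5,0],
    [1.06,-3.4,0],
    [0.65,-2.0,0],
    [0,0,0],
    [0,0,0],
  ],
  rot=[
    [0,0,0],
    [0,0,0],
    [0,0,0],
    [0,0,0],
    [0,0,-0.2],
    [0,0,-0.2],
    [0,0,-0.2],
    [0,0,-0.2],
    [0,0,-0.1],
    [0,0,0],
    [0,0,0],
    [0,0,0],
    [0,0,0],
    [0,0,0],
    [0,0,0],
  ],
)

```text
time: 4.75
ee_pos: [0.5734, -0.0857, 0.1456]
ee_rot: [-0.268, 3.13, 0.0]
wrist_force: [-0.7, 0.6, -0.0]
grip_width: 0.0237
```

```bash
python3 look.py 3 wrist top side; python3 -c "
import cv2
s=cv2.imread('pics/side3.png');t=cv2.imread('pics/top3.png')
cv2.imwrite('pics/c5.png',cv2.resize(s[180:320,280:480],None,fx=4,fy=4,interpolation=cv2.INTER_CUBIC))
cv2.imwrite('pics/c6.png',cv2.resize(t[80:220,290:490],None,fx=4,fy=4,interpolation=cv2.INTER_CUBIC))
"
```

```text
4.9 [ 0.5734 -0.0857  0.1455] [ 0.41 -0.12 -1.24] [ 0.04  0.01 -0.02] 0.0238
yaw_y 99.83267559704335 z [ 1.e-04 -0.e+00 -1.e+00] j [-0.28  0.2   1.55  0.    1.39 -2.02]
```

View pics/wrist3.png

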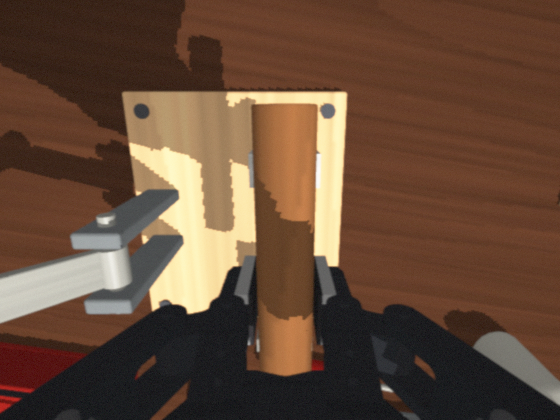

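View pics/c5.png

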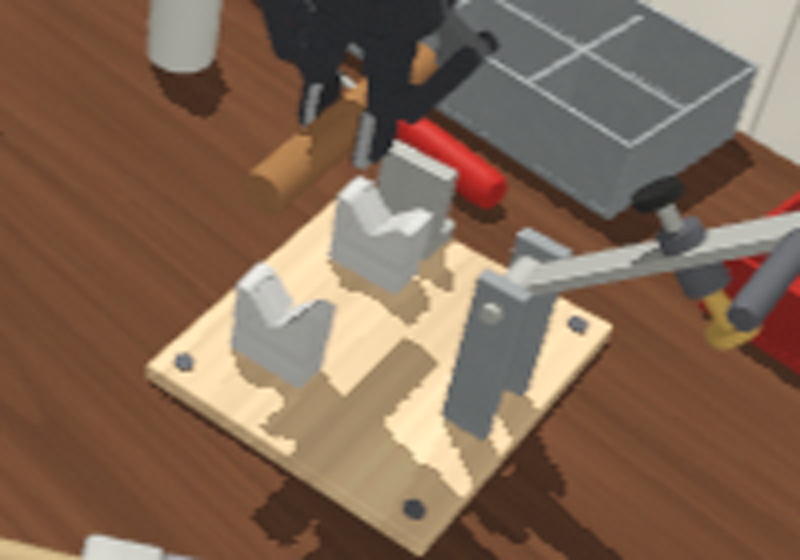

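View pics/c6.png

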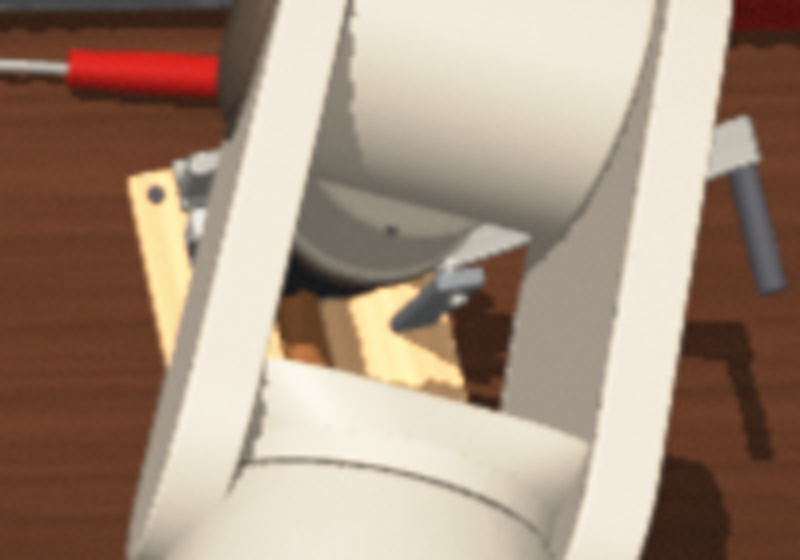

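```bash
python3 -c "
import cv2
s=cv2.imread('pics/wrist3.png')
cv2.imwrite('pics/c7.png',cv2.resize(s[80:220,220:360],None,fx=4,fy=4,interpolation=cv2.INTER_CUBIC))
"; python3 - <<'E'
from h import *
f=pickle.load(open('wrist3.pkl','rb'))
a=onz(f,[[124,92.5],[347,91.5]],.012);print(a,np.linalg.norm(a[0]-a[1]))
d=(a[1]-a[0])[:2];d/=np.linalg.norm(d);ang=np.arctan2(-d[0],d[1]);print('yaw',ang)
m=a.mean(0)[:2];ex=np.array([d[1],-d[0]]);print('origin',m+ex*.105+d*.04)
r=onz(f,[[285,106]],.16);print('rod end(z axis .164 top)',r)
E
```

```text
[[ 0.50692619 -0.22637004  0.012     ]
 [ 0.47612923 -0.05167633  0.012     ]] 0.17738755807785292
yaw 0.17449820219448417
origin [ 0.58798859 -0.08140117]
rod end(z axis .164 top) [[ 0.49640333 -0.09815173  0.16      ]]
```

View pics/c7.png

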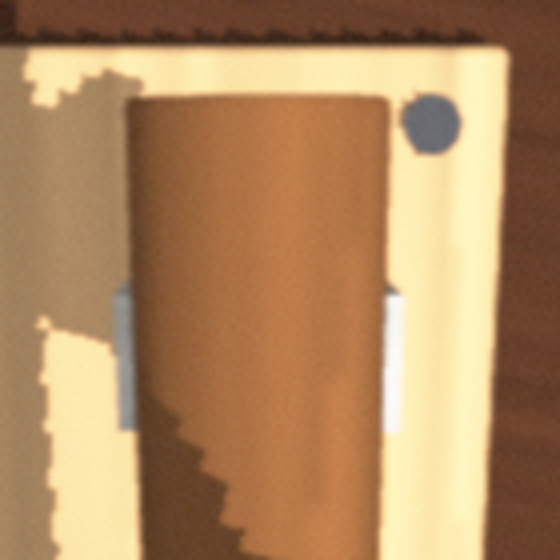

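```bash
python3 - <<'E'
from h import *
f=pickle.load(open('wrist3.pkl','rb'))
v=onz(f,[[249,153],[320.3,153],[250,187],[320,187]],.061);print(v,np.linalg.norm(v[0]-v[1]))
vc=(v[0]+v[1])[:2]/2;vd=(v[2]+v[3])[:2]/2
r=onz(f,[[252.5,150],[316.5,150],[255,240],[315.5,240]],.164);rc=(r[0]+r[1])[:2]/2;r2=(r[2]+r[3])[:2]/2
print('rod',r,np.linalg.norm(r[0]-r[1]))
for a in(.170,.174):
    ex=np.array([np.cos(a),np.sin(a)]);ey=np.array([-ex[1],ex[0]])
    print('Vc',vc,'origin x dir: outer edge at -62 ->',(vc+ex*.062),(vd+ex*.038),'rod rel y',ey@(rc-vc),ey@(r2-vc),'rod yaw',np.arctan2(*(r2-rc)[::-1]))
E
```

```text
[[ 0.53033235 -0.11754612  0.061     ]
 [ 0.52198711 -0.06904771  0.061     ]
 [ 0.55403589 -0.11353992  0.061     ]
 [ 0.54558022 -0.06442202  0.061     ]] 0.049211165419684434
rod [[ 0.51407184 -0.10753436  0.164     ]
 [ 0.5099832  -0.08377226  0.164     ]
 [ 0.5500845  -0.10138826  0.164     ]
 [ 0.5458743  -0.07695053  0.164     ]] 0.024111287170171847
Vc [ 0.52615973 -0.09329692] origin x dir: outer edge at -62 -> [ 0.58726599 -0.08280761] [ 0.58726028 -0.08255204] rod rel y 6.849736589797101e-05 0.00037651695669634343 rod yaw 0.17843162626081235
Vc [ 0.52615973 -0.09329692] origin x dir: outer edge at -62 -> [ 0.58722354 -0.08256327] [ 0.58723426 -0.08240228] rod rel y 0.00012580527050272863 0.00028770042229023484 rod yaw 0.17843162626081235
```

Request:
move_arm(
  linear=[
    [0,0,-3],
    [0,0,-3],
    [0,0,-2],
    [0,0,-1],
    [0,0,-0.4],
    [0,0,0],
    [0,0,0],
  ],
  rot=[
    [0,0,0],
    [0,0,0],
    [0,0,0],
    [0,0,0],
    [0,0,0],
    [0,0,0],
    [0,0,0],
  ],
)

```text
time: 5.78
ee_pos: [0.5739, -0.0867, 0.052]
ee_rot: [-0.267, 3.129, -0.001]
wrist_force: [0.1, -0.9, -0.5]
grip_width: 0.0241
```

Request:
move_arm(
  linear=[
    [0,0,-0.2],
    [0,0,-0.2],
    [0,0,0],
  ],
  rot=[
    [0,0,0],
    [0,0,0],
    [0,0,0],
  ],
)

```text
time: 6.15
ee_pos: [0.5735, -0.0866, 0.0471]
ee_rot: [0.267, -3.13, 0.0]
wrist_force: [-0.1, -0.6, -0.6]
grip_width: 0.0241
```

Request:
move_arm(
  linear=[
    [0,0,-0.1],
    [0,0,-0.1],
    [0,0,0],
  ],
  rot=[
    [0,0,0],
    [0,0,0],
    [0,0,0],
  ],
)

```text
time: 6.52
ee_pos: [0.5736, -0.0866, 0.0455]
ee_rot: [-0.267, 3.13, -0.0]
wrist_force: [-2.3, 2.0, 2.3]
grip_width: 0.0239
```

```bash
python3 look.py 4 wrist side;  python3 -c "
import cv2
s=cv2.imread('pics/side4.png')
cv2.imwrite('pics/c8.png',cv2.resize(s[180:320,280:480],None,fx=4,fy=4,interpolation=cv2.INTER_CUBIC))"
```

```text
6.62 [ 0.5736 -0.0866  0.0454] [-1.99  2.    3.69] [ 0.17  0.31 -0.04] 0.0243
yaw_y 99.76962398644534 z [ 1.e-04 -1.e-04 -1.e+00] j [-0.28  0.29  1.66 -0.    1.19 -2.02]
```

View pics/c8.png

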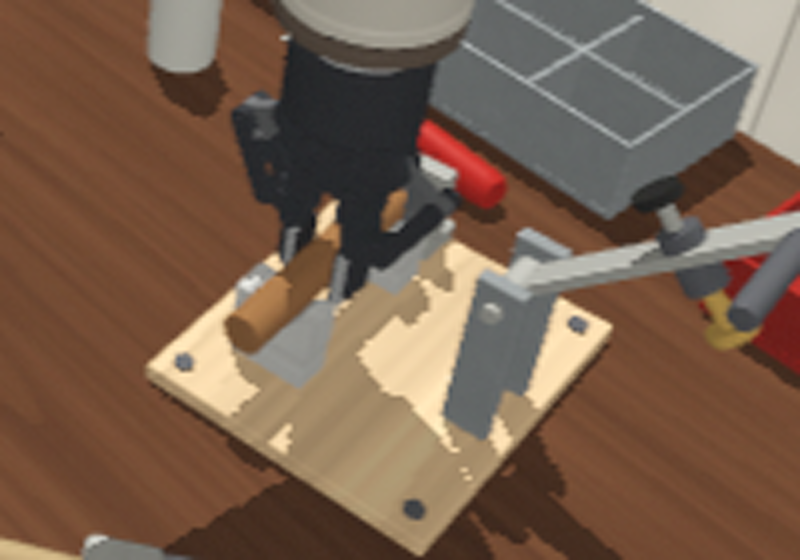

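Request:
move_arm(
  linear=[
    [0.34,0.06,0],
    [0.34,0.06,0],
    [0.34,0.06,0],
    [0.34,0.06,0],
    [0,0,0],
  ],
  rot=[
    [0,0,0],
    [0,0,0],
    [0,0,0],
    [0,0,0],
    [0,0,0],
  ],
)

```text
time: 7.25
ee_pos: [0.5874, -0.084, 0.0452]
ee_rot: [0.268, -3.13, -0.0]
wrist_force: [-1.1, 3.5, 2.8]
grip_width: 0.0242
```

Request:
move_arm(
  linear=[
    [0.1,0.015,0],
    [0.1,0.015,0],
    [0.1,0.015,0],
    [0,0,0],
  ],
  rot=[
    [0,0,0],
    [0,0,0],
    [0,0,0],
    [0,0,0],
  ],
)

```text
time: 7.75
ee_pos: [0.5899, -0.0835, 0.0452]
ee_rot: [0.268, -3.129, -0.001]
wrist_force: [-5.9, 5.1, 4.5]
grip_width: 0.0239
```

```bash
python3 look.py 5 wrist; python3 - <<'E'
from h import *
f=pickle.load(open('wrist5.pkl','rb'))
cv2.imwrite('pics/c9.png',cv2.resize(f['img'][60:260,200:400],None,fx=3,fy=3,interpolation=cv2.INTER_CUBIC))
E
```

```text
7.8 [ 0.5899 -0.0835  0.0451] [-5.42  4.08  4.12] [ 0.57  0.8  -0.01] 0.0245
yaw_y 99.77073518678712 z [-8.e-04  3.e-04 -1.e+00] j [-0.27  0.32  1.62  0.    1.2  -2.01]
```

View pics/c9.png

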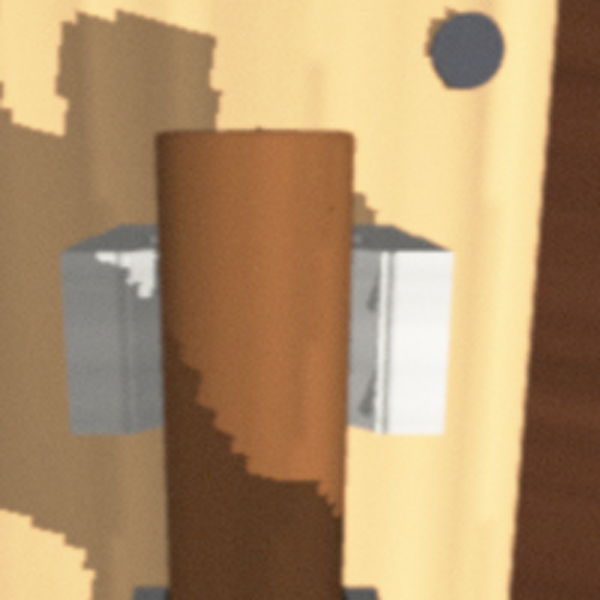

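```bash
python3 - <<'E'
from h import *
f=pickle.load(open('wrist5.pkl','rb'))
p=lambda x,y:[x/3+200-.33,y/3+60-.33]
v=onz(f,[p(64,251),p(452,251)],.061)[:,:2];w=onz(f,[p(72,433),p(442,433)],.061)[:,:2]
d=v[1]-v[0];print(np.linalg.norm(d));d/=np.linalg.norm(d);ex=np.array([d[1],-d[0]])
for z in(.062,.068,.0745):
  r=onz(f,[p(158,132),p(352,132)],z)[:,:2];r2=onz(f,[p(167,520),p(343,520)],z)[:,:2]
  rc=r.mean(0);q=r2.mean(0)-rc
  print(z,'end beyond outer face',ex@(rc-v.mean(0))*1e3,'y',d@(rc-v.mean(0))*1e3,d@(r2.mean(0)-v.mean(0))*1e3,np.linalg.norm(r[0]-r[1]),'dx Vblock',ex@(w.mean(0)-v.mean(0)))
E
```

```text
0.04946564543900303
0.062 end beyond outer face -14.408608650426206 y -0.3773680674338833 -0.38659901094354526 0.023701321559843704 dx Vblock 0.02414283786827687
0.068 end beyond outer face -14.318807859261206 y -0.3720732812127164 -0.3808653309746785 0.022574420302719833 dx Vblock 0.02414283786827687
0.0745 end beyond outer face -14.221523668832344 y -0.3663372628064808 -0.37465384434170723 0.02135361060750234 dx Vblock 0.02414283786827687
```

Request:
move_arm(
  linear=[
    [-0.01,0.07,0.03],
    [0.1,0.018,0],
    [0.1,0.018,0],
    [0.1,0.018,0],
    [0,0,0],
  ],
  rot=[
    [0,0,0],
    [0,0,0],
    [0,0,0],
    [0,0,0],
    [0,0,0],
  ],
)

```text
time: 8.43
ee_pos: [0.5932, -0.0826, 0.0455]
ee_rot: [-0.267, 3.13, -0.0]
wrist_force: [0.1, -1.0, -1.0]
grip_width: 0.024
```

Request:
move_arm(
  linear=[
    [0.08,0.014,0],
    [0,0,0],
  ],
  rot=[
    [0,0,0],
    [0,0,0],
  ],
)

```text
time: 8.68
ee_pos: [0.5939, -0.0824, 0.0456]
ee_rot: [-0.267, 3.13, -0.0]
wrist_force: [-0.0, -0.1, 0.3]
grip_width: 0.0238
```

Request:
move_arm(
  linear=[
    [0.1,0.017,0],
    [0,0,0],
  ],
  rot=[
    [0,0,0],
    [0,0,0],
  ],
)

```text
time: 8.93
ee_pos: [0.5949, -0.0822, 0.0456]
ee_rot: [-0.267, 3.13, -0.0]
wrist_force: [0.4, -1.0, -0.9]
grip_width: 0.0238
```

Request:
move_arm(
  linear=[
    [0.08,0.014,0],
    [0,0,0],
  ],
  rot=[
    [0,0,0],
    [0,0,0],
  ],
)

```text
time: 9.18
ee_pos: [0.5957, -0.0821, 0.0455]
ee_rot: [-0.267, 3.13, -0.0]
wrist_force: [-0.0, -1.0, -0.1]
grip_width: 0.0239
```

Request:
move_arm(
  linear=[
    [0.08,0.014,0],
    [0,0,0],
  ],
  rot=[
    [0,0,0],
    [0,0,0],
  ],
)

```text
time: 9.43
ee_pos: [0.5965, -0.082, 0.0455]
ee_rot: [0.267, -3.13, 0.0]
wrist_force: [0.0, 0.2, -0.4]
grip_width: 0.0241
```

Request:
move_arm(
  linear=[
    [0.06,0.01,0],
    [0,0,0],
  ],
  rot=[
    [0,0,0],
    [0,0,0],
  ],
)

```text
time: 9.68
ee_pos: [0.5969, -0.0819, 0.0455]
ee_rot: [0.267, -3.13, 0.0]
wrist_force: [-2.3, -1.0, -0.7]
grip_width: 0.024
```

Request:
move_arm(
  linear=[
    [0.05,0.008,0],
    [0,0,0],
  ],
  rot=[
    [0,0,0],
    [0,0,0],
  ],
)

```text
time: 9.93
ee_pos: [0.5974, -0.0818, 0.0455]
ee_rot: [0.267, -3.13, 0.0]
wrist_force: [-4.1, -0.5, 0.3]
grip_width: 0.0239
```

```bash
python3 look.py 6 wrist; python3 - <<'E'
from h import *
f=pickle.load(open('wrist6.pkl','rb'))
cv2.imwrite('pics/c10.png',cv2.resize(f['img'][60:260,200:400],None,fx=3,fy=3,interpolation=cv2.INTER_CUBIC))
E
```

```text
9.97 [ 0.5974 -0.0818  0.0455] [-4.62 -1.35  1.33] [-0.21  0.73  0.02] 0.024
yaw_y 99.7689502406192 z [-4.e-04 -1.e-04 -1.e+00] j [-0.26  0.33  1.6  -0.    1.21 -2.  ]
```

View pics/c10.png

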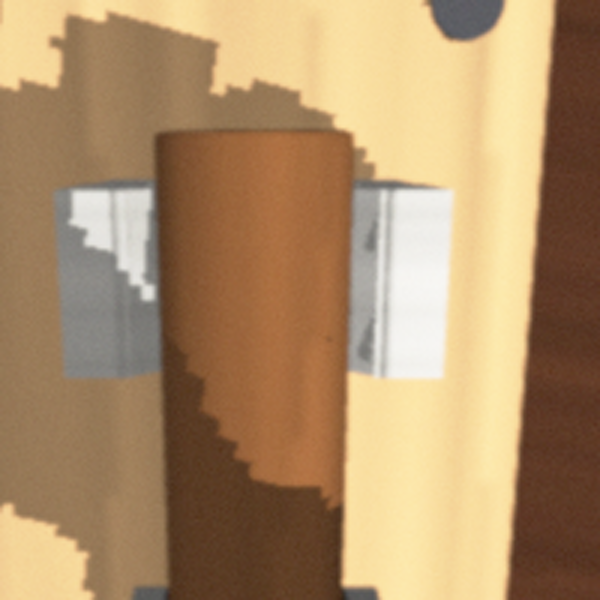

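Request:
move_arm(
  linear=[
    [-0.06,-0.01,0],
    [0,0,0],
  ],
  rot=[
    [0,0,0],
    [0,0,0],
  ],
)

```text
time: 10.22
ee_pos: [0.597, -0.0819, 0.0456]
ee_rot: [-0.267, 3.13, -0.0]
wrist_force: [-3.2, -0.3, -1.3]
grip_width: 0.0241
```

Request:
move_arm(
  linear=[
    [0,0,0],
    [0,0,0],
    [0,0,0],
    [0,0,0],
  ],
  rot=[
    [0,0,0],
    [0,0,0],
    [0,0,0],
    [0,0,0],
  ],
  claw=4.6,
)

```text
time: 10.72
ee_pos: [0.5971, -0.0819, 0.0456]
ee_rot: [-0.267, 3.13, -0.0]
wrist_force: [0.1, -0.0, 0.6]
grip_width: 0.0458
```

Request:
move_arm(
  linear=[
    [0,0,1],
    [0,0,2],
    [0,0,4],
    [0,0,5],
    [0,0,5],
    [0,0,2],
    [0,0,0],
  ],
  rot=[
    [0,0,0],
    [0,0,0],
    [0,0,0],
    [0,0,0],
    [0,0,0],
    [0,0,0],
    [0,0,0],
  ],
)

```text
time: 11.6
ee_pos: [0.5974, -0.082, 0.2377]
ee_rot: [-0.267, 3.127, -0.002]
wrist_force: [-0.5, 0.1, -0.5]
grip_width: 0.0462
```

```bash
python3 look.py 7 wrist side; python3 - <<'E'
from h import *
f=pickle.load(open('side7.pkl','rb'))
cv2.imwrite('pics/c11.png',cv2.resize(f['img'][180:320,280:480],None,fx=4,fy=4,interpolation=cv2.INTER_CUBIC))
E
```

```text
11.7 [ 0.5967 -0.0818  0.2349] [-0.77 -0.25  0.1 ] [-0.03 -0.01 -0.04] 0.0464
yaw_y 99.7654186703084 z [-7.e-04  1.e-04 -1.e+00] j [-0.26  0.21  1.36 -0.    1.57 -2.01]
```

View pics/wrist7.png

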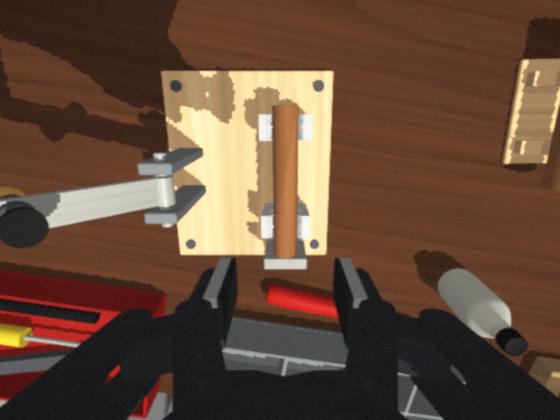

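View pics/c11.png

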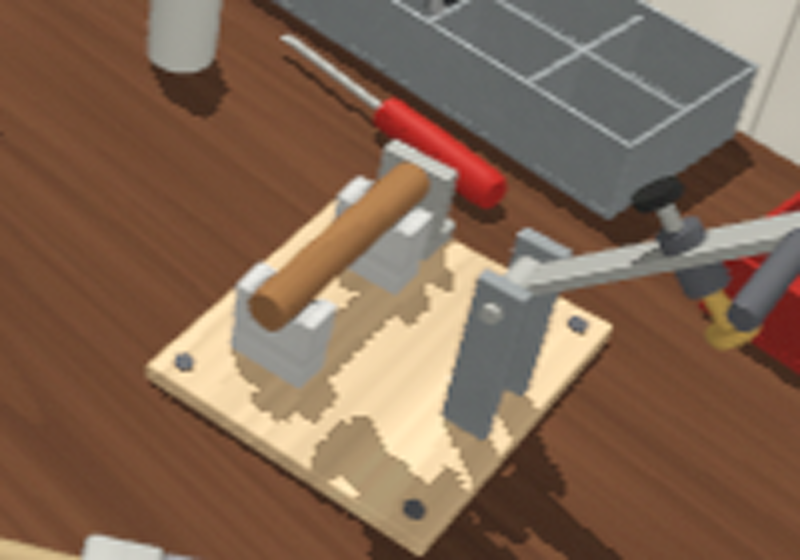

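Request:
move_arm(
  linear=[
    [0,0,4],
    [0,0,4.5],
    [-0.2,-3.5,0],
    [-0.2,-4.5,0],
    [-0.3,-5,0],
    [-0.3,-4.5,0],
    [-0.3,-3.5,0],
    [-0.3,-1.8,0],
    [0,0,0],
    [0,0,0],
  ],
  rot=[
    [0,0,0],
    [0,0,0],
    [0,0,0],
    [0,0,0],
    [0,0,0],
    [0,0,0],
    [0,0,0],
    [0,0,0],
    [0,0,0],
    [0,0,0],
  ],
)

```text
time: 12.95
ee_pos: [0.5812, -0.3089, 0.3204]
ee_rot: [0.269, -3.13, -0.001]
wrist_force: [-0.6, -0.2, -0.3]
grip_width: 0.0462
```

```bash
python3 look.py 8 wrist side; python3 - <<'E'
from h import *
f=pickle.load(open('side8.pkl','rb'))
cv2.imwrite('pics/c12.png',cv2.resize(f['img'][130:320,300:560],None,fx=3,fy=3,interpolation=cv2.INTER_CUBIC))
E
```

```text
13.05 [ 0.5813 -0.3087  0.3207] [0.51 0.32 0.65] [-0.01 -0.02 -0.01] 0.0461
yaw_y 99.83940202509649 z [ 2.e-04 -0.e+00 -1.e+00] j [-0.61  0.32  1.05  0.    1.77 -2.35]
```

View pics/wrist8.png

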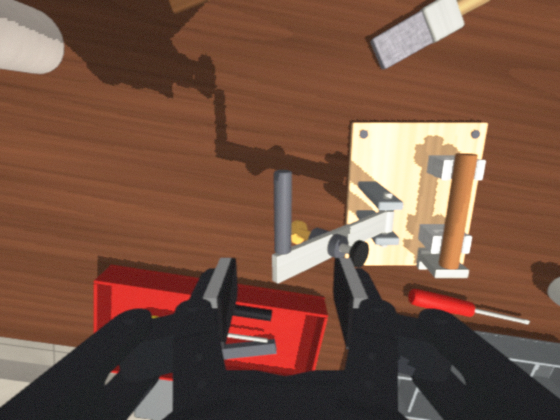

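View pics/c12.png

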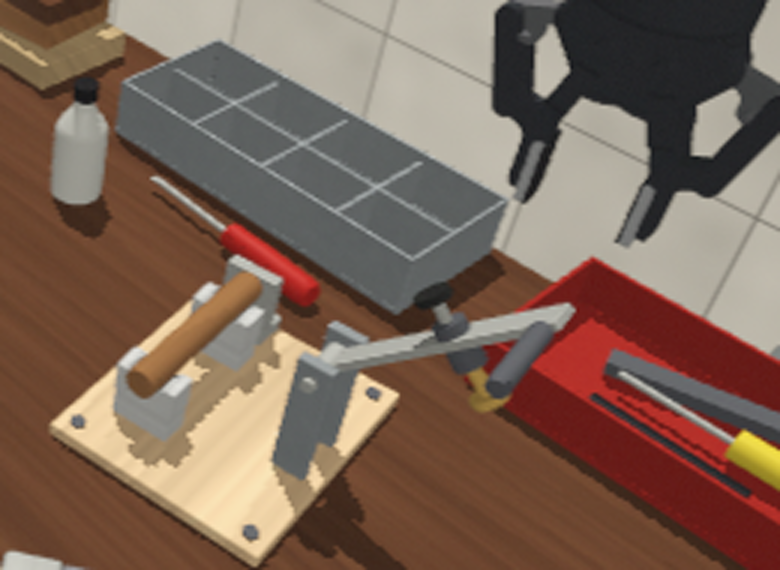

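```bash
python3 - <<'E'
from h import *
f=pickle.load(open('wrist8.pkl','rb'))
W=onz(f,[[283.3,173],[283.5,252]],.222);print(W,W.mean(0),np.linalg.norm(W[0]-W[1]))
g=pickle.load(open('side8.pkl','rb'))
print(tri(f,[283.3,173],g,[(502+.5)/3+300-.5,(380+.5)/3+130-.5]))
E
```

```text
[[ 0.5504082  -0.31462405  0.222     ]
 [ 0.61367482 -0.3036576   0.222     ]] [ 0.58204151 -0.30914082  0.222     ] 0.06421003290603465
[ 0.54989322 -0.31637846  0.22811654]
```

Request:
move_arm(
  linear=[
    [0,0,-3],
    [0,0,-3],
    [0,0,-3],
    [0,0,-2],
    [0,0,-0.8],
    [0,0,0],
    [0,0,0],
  ],
  rot=[
    [0,0,0],
    [0,0,0],
    [0,0,0],
    [0,0,0],
    [0,0,0],
    [0,0,0],
    [0,0,0],
  ],
)

```text
time: 13.92
ee_pos: [0.5813, -0.3099, 0.2037]
ee_rot: [-0.268, 3.129, -0.002]
wrist_force: [-1.0, -1.0, 0.3]
grip_width: 0.046
```

Request:
move_arm(
  linear=[
    [0,0,0],
    [0,0,0],
    [0,0,0],
    [0,0,0],
  ],
  rot=[
    [0,0,0],
    [0,0,0],
    [0,0,0],
    [0,0,0],
  ],
  claw=0.5,
  grip_force=25,
)

```text
time: 14.42
ee_pos: [0.5812, -0.3105, 0.2033]
ee_rot: [-0.267, 3.129, -0.003]
wrist_force: [0.9, -6.0, 5.1]
grip_width: 0.0129
```

```bash
python3 look.py 9 wrist side; python3 - <<'E'
from h import *
f=pickle.load(open('side9.pkl','rb'))
cv2.imwrite('pics/c13.png',cv2.resize(f['img'][130:320,300:560],None,fx=3,fy=3,interpolation=cv2.INTER_CUBIC))
E
```

```text
14.53 [ 0.5812 -0.3105  0.2033] [ 1.41 -5.94  5.15] [-0.91 -0.2  -0.04] 0.0131
yaw_y 99.74815530988242 z [ 0.0012 -0.0015 -1.    ] j [-0.61  0.33  1.27 -0.    1.54 -2.35]
```

View pics/c13.png

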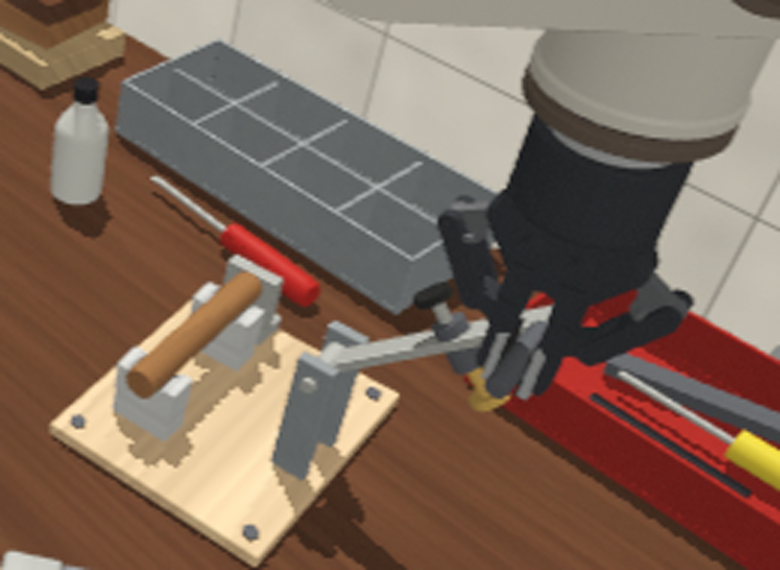

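View pics/wrist9.png

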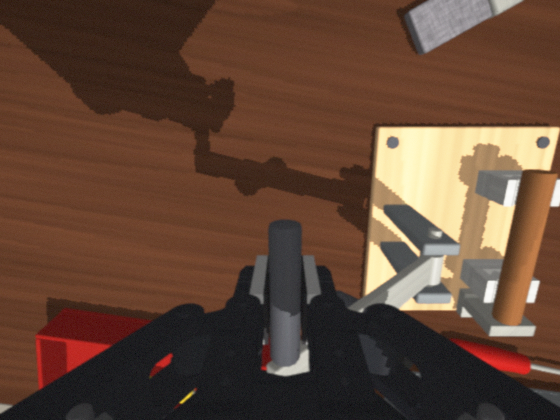

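```bash
cat > arc.py <<'E'
import numpy as np,sys
def arc(a,b,n):
    th=np.radians(np.linspace(a,b,n+1));y=16.5*np.cos(th);z=16.5*np.sin(th)
    P=np.c_[-.1707*y,.9853*y,z];print(np.diff(np.round(P,2),axis=0).round(2).tolist())
for s in sys.argv[1:]:
    a,b,n=s.split(',');arc(float(a),float(b),int(n))
E
python3 arc.py 135.8,131.8,2 131.8,104,8 104,48,16 48,24,8
```

```text
[[-0.07, 0.41, 0.41], [-0.07, 0.41, 0.39]]
[[-0.13, 0.76, 0.64], [-0.14, 0.79, 0.6], [-0.14, 0.83, 0.55], [-0.15, 0.85, 0.49], [-0.16, 0.89, 0.44], [-0.15, 0.91, 0.39], [-0.16, 0.93, 0.33], [-0.17, 0.95, 0.27]]
[[-0.17, 0.97, 0.21], [-0.17, 0.98, 0.16], [-0.17, 0.99, 0.09], [-0.17, 0.99, 0.03], [-0.17, 0.99, -0.03], [-0.17, 0.99, -0.09], [-0.17, 0.98, -0.16], [-0.17, 0.97, -0.21], [-0.17, 0.96, -0.27], [-0.16, 0.94, -0.34], [-0.16, 0.91, -0.39], [-0.15, 0.89, -0.44], [-0.15, 0.86, -0.5], [-0.15, 0.83, -0.55], [-0.13, 0.8, -0.61], [-0.13, 0.76, -0.65]]
[[-0.11, 0.62, -0.59], [-0.1, 0.58, -0.63], [-0.1, 0.55, -0.66], [-0.09, 0.52, -0.68], [-0.08, 0.48, -0.71], [-0.08, 0.45, -0.74], [-0.07, 0.41, -0.76], [-0.06, 0.36, -0.78]]
```

Request:
move_arm(
  linear=[
    [-0.07,0.41,0.41],
    [-0.07,0.41,0.39],
    [-0.13,0.76,0.64],
    [-0.14,0.79,0.6],
    [-0.14,0.83,0.55],
    [-0.15,0.85,0.49],
    [0,0,0],
  ],
  rot=[
    [0,0,0],
    [0,0,0],
    [0,0,0],
    [0,0,0],
    [0,0,0],
    [0,0,0],
    [0,0,0],
  ],
)

```text
time: 15.4
ee_pos: [0.5742, -0.27, 0.2353]
ee_rot: [-0.267, 3.128, -0.005]
wrist_force: [-2.1, -3.9, 16.9]
grip_width: 0.0133
```

```bash
cat > st.py <<'E'
from plant import ctrl
import numpy as np
s=ctrl.state();p=np.array(s['ee_pos']);d=p[:2]-[.5611,-.194];y=d@[-.1707,.9853];x=d@[.9853,.1707];z=p[2]-.0883
F=np.array(s['wrist_force']);th=np.arctan2(z,y);Fy=F[:2]@[-.1707,.9853]
print('t',round(s['time'],2),'th',np.degrees(th).round(2),'r',np.hypot(y,z).round(4),'x',x.round(4),'F',F.round(1),'rad',(Fy*np.cos(th)+F[2]*np.sin(th)).round(1),'tan(up+)',(-Fy*np.sin(th)+F[2]*np.cos(th)).round(1),'grip',round(s['grip_width'],4),'rv',np.round(s['ee_rot'],3))
E
python3 st.py
```

```text
t 15.4 th 117.69 r 0.166 x -0.0 F [-2.1 -3.9 16.9] rad 16.6 tan(up+) -4.8 grip 0.0133 rv [-0.267  3.128 -0.005]
```

Request:
move_arm(
  linear=[
    [0,0,0.15],
    [0,0,0],
  ],
  rot=[
    [0,0,0],
    [0,0,0],
  ],
)

```text
time: 15.65
ee_pos: [0.5742, -0.27, 0.2354]
ee_rot: [-0.267, 3.129, -0.002]
wrist_force: [1.8, -5.3, 2.8]
grip_width: 0.0131
```

```bash
python3 st.py; python3 look.py 10 wrist
```

```text
t 15.65 th 117.66 r 0.1661 x -0.0001 F [ 1.8 -5.3  2.8] rad 5.0 tan(up+) 3.6 grip 0.0131 rv [-2.670e-01  3.129e+00 -2.000e-03]
15.7 [ 0.5742 -0.27    0.2354] [ 2.17 -5.58  3.51] [-0.94 -0.34  0.1 ] 0.0132
yaw_y 99.748345588363 z [ 0.0011 -0.0014 -1.    ] j [-0.56  0.27  1.28 -0.    1.58 -2.3 ]
```

View pics/wrist10.png

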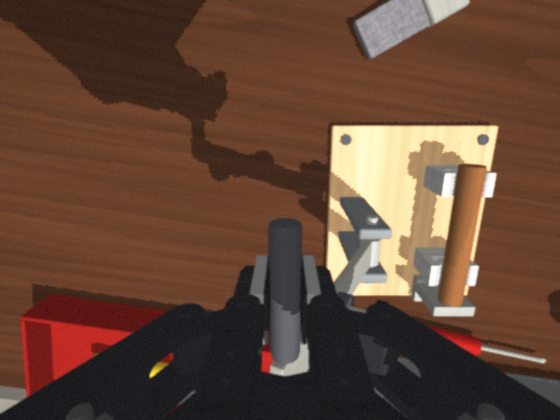

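```bash
python3 arc.py 117.8,89.8,8 89.8,61.8,8
```

```text
[[-0.15, 0.89, 0.44], [-0.16, 0.92, 0.38], [-0.16, 0.94, 0.33], [-0.17, 0.95, 0.27], [-0.17, 0.97, 0.21], [-0.17, 0.99, 0.15], [-0.17, 0.98, 0.09], [-0.17, 1.0, 0.03]]
[[-0.17, 0.99, -0.03], [-0.17, 0.99, -0.1], [-0.17, 0.98, -0.16], [-0.17, 0.97, -0.21], [-0.17, 0.95, -0.28], [-0.16, 0.94, -0.34], [-0.16, 0.91, -0.39], [-0.15, 0.89, -0.45]]
```

Request:
move_arm(
  linear=[
    [-0.15,0.89,0.44],
    [-0.16,0.92,0.38],
    [-0.16,0.94,0.33],
    [-0.17,0.95,0.27],
    [-0.17,0.97,0.21],
    [-0.17,0.99,0.15],
    [-0.17,0.98,0.09],
    [-0.17,1.0,0.03],
    [0,0,0],
  ],
  rot=[
    [0,0,0],
    [0,0,0],
    [0,0,0],
    [0,0,0],
    [0,0,0],
    [0,0,0],
    [0,0,0],
    [0,0,0],
    [0,0,0],
  ],
)

```text
time: 16.82
ee_pos: [0.5609, -0.1926, 0.255]
ee_rot: [-0.268, 3.129, -0.002]
wrist_force: [-1.5, 2.0, 9.5]
grip_width: 0.0133
```

```bash
python3 st.py
```

```text
t 16.82 th 89.52 r 0.1667 x 0.0 F [-1.5  2.   9.5] rad 9.5 tan(up+) -2.1 grip 0.0133 rv [-2.680e-01  3.129e+00 -2.000e-03]
```

Request:
move_arm(
  linear=[
    [0,0,0.1],
    [-0.17,0.99,-0.03],
    [-0.17,0.99,-0.1],
    [-0.17,0.98,-0.16],
    [-0.17,0.97,-0.21],
    [-0.17,0.95,-0.28],
    [-0.16,0.94,-0.34],
    [-0.16,0.91,-0.39],
    [-0.15,0.89,-0.45],
    [0,0,0],
  ],
  rot=[
    [0,0,0],
    [0,0,0],
    [0,0,0],
    [0,0,0],
    [0,0,0],
    [0,0,0],
    [0,0,0],
    [0,0,0],
    [0,0,0],
    [0,0,0],
  ],
)

```text
time: 18.08
ee_pos: [0.5476, -0.1161, 0.2354]
ee_rot: [-0.268, 3.13, 0.001]
wrist_force: [0.7, 6.1, 2.9]
grip_width: 0.0133
```

```bash
python3 st.py;python3 arc.py 61.8,33.8,8 33.8,21.8,6
```

```text
t 18.07 th 61.75 r 0.167 x -0.0 F [0.7 6.1 2.9] rad 5.3 tan(up+) -3.9 grip 0.0133 rv [-2.68e-01  3.13e+00  1.00e-03]
[[-0.15, 0.86, -0.5], [-0.14, 0.83, -0.56], [-0.14, 0.79, -0.6], [-0.13, 0.76, -0.66], [-0.13, 0.72, -0.7], [-0.11, 0.67, -0.74], [-0.11, 0.62, -0.78], [-0.1, 0.58, -0.82]]
[[-0.05, 0.31, -0.49], [-0.05, 0.29, -0.49], [-0.05, 0.27, -0.5], [-0.05, 0.26, -0.52], [-0.04, 0.23, -0.52], [-0.04, 0.22, -0.53]]
```

Request:
move_arm(
  linear=[
    [-0.16,0.92,-0.5],
    [-0.14,0.83,-0.56],
    [-0.14,0.79,-0.6],
    [-0.13,0.76,-0.66],
    [-0.13,0.72,-0.7],
    [-0.11,0.67,-0.74],
    [-0.11,0.62,-0.78],
    [-0.1,0.58,-0.82],
    [0,0,0],
  ],
  rot=[
    [0,0,0],
    [0,0,0],
    [0,0,0],
    [0,0,0],
    [0,0,0],
    [0,0,0],
    [0,0,0],
    [0,0,0],
    [0,0,0],
  ],
)

```text
time: 19.2
ee_pos: [0.5374, -0.0578, 0.1809]
ee_rot: [0.268, -3.13, -0.0]
wrist_force: [5.3, 1.2, -9.6]
grip_width: 0.0128
```

```bash
python3 st.py; python3 look.py 11 side top;python3 - <<'E'
from h import *
f=pickle.load(open('side11.pkl','rb'))
cv2.imwrite('pics/c14.png',cv2.resize(f['img'][120:320,290:500],None,fx=3,fy=3,interpolation=cv2.INTER_CUBIC))
E
```

```text
t 19.2 th 33.82 r 0.1664 x -0.0001 F [ 5.3  1.2 -9.6] rad -5.1 tan(up+) -8.1 grip 0.0128 rv [ 0.268 -3.13  -0.   ]
19.3 [ 0.5374 -0.0578  0.1809] [ 5.65  0.45 -7.12] [-0.1  -0.9   0.03] 0.0131
yaw_y 99.7683417522662 z [-6.e-04  4.e-04 -1.e+00] j [-0.25  0.1   1.59  0.    1.45 -1.99]
```

View pics/c14.png

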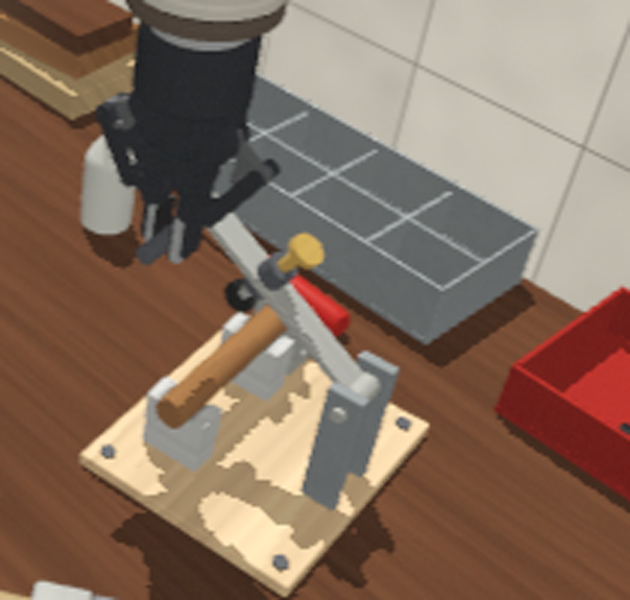

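```bash
python3 arc.py 33.8,16.2,8
```

```text
[[-0.06, 0.34, -0.53], [-0.05, 0.31, -0.55], [-0.06, 0.3, -0.56], [-0.04, 0.27, -0.57], [-0.05, 0.26, -0.58], [-0.04, 0.23, -0.58], [-0.03, 0.21, -0.6], [-0.03, 0.18, -0.61]]
```

Request:
move_arm(
  linear=[
    [-0.06,0.34,-0.53],
    [-0.05,0.31,-0.55],
    [-0.06,0.3,-0.56],
    [-0.04,0.27,-0.57],
    [-0.05,0.26,-0.58],
    [-0.04,0.23,-0.58],
    [-0.03,0.21,-0.6],
    [-0.03,0.18,-0.61],
    [0,0,0],
  ],
  rot=[
    [0,0,0],
    [0,0,0],
    [0,0,0],
    [0,0,0],
    [0,0,0],
    [0,0,0],
    [0,0,0],
    [0,0,0],
    [0,0,0],
  ],
)

```text
time: 20.42
ee_pos: [0.5339, -0.0373, 0.1354]
ee_rot: [-0.267, 3.13, -0.002]
wrist_force: [6.0, -7.9, -7.4]
grip_width: 0.0127
```

```bash
python3 st.py
```

```text
t 20.43 th 16.48 r 0.1658 x -0.0001 F [ 6.  -7.9 -7.4] rad -10.6 tan(up+) -4.5 grip 0.0127 rv [-2.67e-01  3.13e+00 -2.00e-03]
```

Request:
move_arm(
  linear=[
    [0,0,0],
    [0,0,0],
    [0,0,0],
  ],
  rot=[
    [0,0,0],
    [0,0,0],
    [0,0,0],
  ],
  claw=4.0,
)

```text
time: 20.8
ee_pos: [0.5337, -0.0368, 0.1358]
ee_rot: [0.267, -3.13, -0.0]
wrist_force: [-0.0, -0.1, 0.2]
grip_width: 0.0398
```

Request:
move_arm(
  linear=[
    [0,0,2],
    [0,0,3],
    [0,0,1],
    [0,0,0],
  ],
  rot=[
    [0,0,0],
    [0,0,0],
    [0,0,0],
    [0,0,0],
  ],
)

```text
time: 21.3
ee_pos: [0.5339, -0.0369, 0.1959]
ee_rot: [-0.267, 3.13, -0.0]
wrist_force: [-0.0, 0.7, 0.3]
grip_width: 0.0404
```

```bash
python3 st.py; python3 look.py 12 side wrist;python3 - <<'E'
from h import *
f=pickle.load(open('side12.pkl','rb'))
cv2.imwrite('pics/c15.png',cv2.resize(f['img'][170:320,300:480],None,fx=4,fy=4,interpolation=cv2.INTER_CUBIC))
E
```

```text
t 21.3 th 34.01 r 0.1923 x -0.0 F [-0.   0.7  0.3] rad 0.8 tan(up+) -0.2 grip 0.0404 rv [-0.267  3.13  -0.   ]
21.4 [ 0.5334 -0.0368  0.1948] [ 0.4   0.32 -0.32] [ 0.01 -0.05 -0.02] 0.0401
yaw_y 99.7674081137834 z [-1.3e-03  2.0e-04 -1.0e+00] j [-0.21  0.08  1.59 -0.    1.47 -1.95]
```

View pics/c15.png

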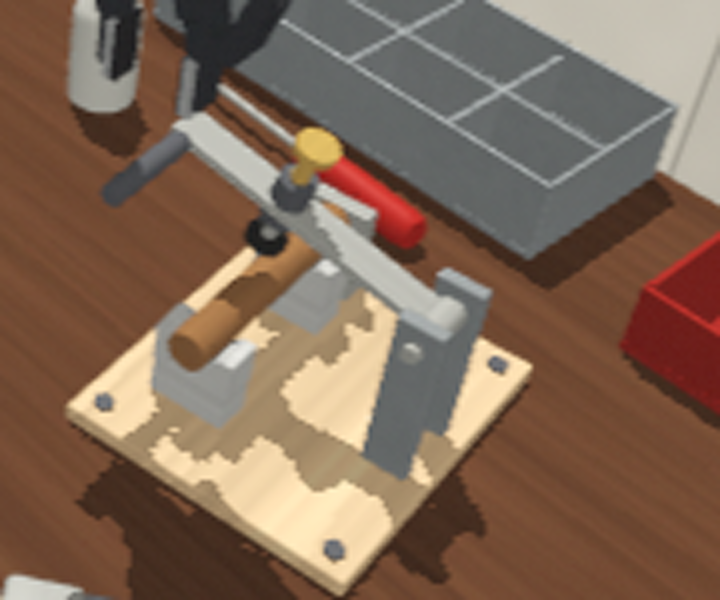

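View pics/wrist12.png

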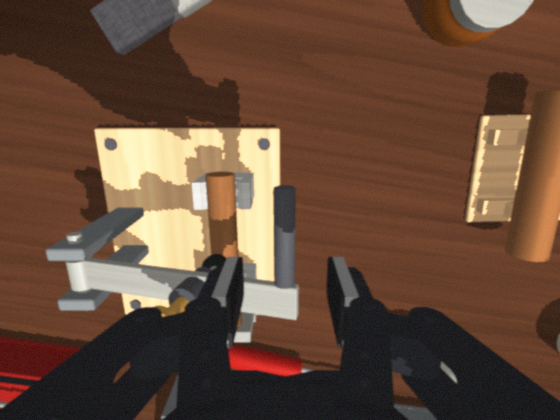

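```bash
python3 - <<'E'
from h import *
g=pickle.load(open('side12.pkl','rb'));o=np.array([.5875,-.0828,0]);a=.1715
ex=np.array([np.cos(a),np.sin(a),0]);ey=np.array([-np.sin(a),np.cos(a),0])
for nm,p in dict(padc=[267,236],padtop=[268,227],padbot=[266,247],collar=[293,190],knob=[318,148]).items():
    c,d=ray(g,[(p[0]+.5)/4+300-.5,(p[1]+.5)/4+170-.5]);d=d[0];t=((o-c)@ex)/(d@ex);q=c+t*d
    y=(q-o)@ey+.105;z=q[2]-.105
    r=[];
    for th in(15.5,16.3,17):
        h=np.radians(th);r.append((round((y*np.cos(h)+z*np.sin(h))*1e3,1),round((-y*np.sin(h)+z*np.cos(h))*1e3,1)))
    print(nm,round(y-.105,4),round(z+.105,4),'along,normal',r)
E
```

```text
padc -0.0023 0.1014 along,normal [(np.float64(98.0), np.float64(-30.9)), (np.float64(97.5), np.float64(-32.3)), (np.float64(97.1), np.float64(-33.5))]
padtop -0.0019 0.1078 along,normal [(np.float64(100.1), np.float64(-24.9)), (np.float64(99.8), np.float64(-26.3)), (np.float64(99.4), np.float64(-27.5))]
padbot -0.003 0.0937 along,normal [(np.float64(95.3), np.float64(-38.2)), (np.float64(94.7), np.float64(-39.5)), (np.float64(94.2), np.float64(-40.7))]
collar -0.012 0.1403 along,normal [(np.float64(99.0), np.float64(9.2)), (np.float64(99.1), np.float64(7.8)), (np.float64(99.2), np.float64(6.6))]
knob -0.0211 0.1741 along,normal [(np.float64(99.3), np.float64(44.2)), (np.float64(100.0), np.float64(42.8)), (np.float64(100.5), np.float64(41.6))]
```

Request:
move_arm(
  linear=[
    [0,0,0],
    [0,0,0],
    [0,0,0],
    [0,0,0],
    [0,0,0],
  ],
  rot=[
    [0,0,0],
    [0,0,0],
    [0,0,0],
    [0,0,0],
    [0,0,0],
  ],
  claw=0,
)

```text
time: 22.02
ee_pos: [0.5338, -0.0369, 0.1959]
ee_rot: [-0.268, 3.13, -0.0]
wrist_force: [0.9, -0.4, 0.3]
grip_width: -0.0004
```

Request:
move_arm(
  linear=[
    [0,0,-1.5],
    [0,0,-1.2],
    [0,0,-0.5],
    [0,0,0],
  ],
  rot=[
    [0,0,0],
    [0,0,0],
    [0,0,0],
    [0,0,0],
  ],
)

```text
time: 22.52
ee_pos: [0.5336, -0.0368, 0.1633]
ee_rot: [0.267, -3.129, -0.0]
wrist_force: [-0.3, -0.3, 0.0]
grip_width: 0.0003
```

```bash
python3 look.py 13 wrist
```

```text
22.57 [ 0.5338 -0.0369  0.1639] [0.16 0.09 0.27] [ 0.02  0.02 -0.01] -0.0003
yaw_y 99.76809951389946 z [-1.e-04 -1.e-04 -1.e+00] j [-0.21  0.1   1.63 -0.    1.41 -1.95]
```

View pics/wrist13.png

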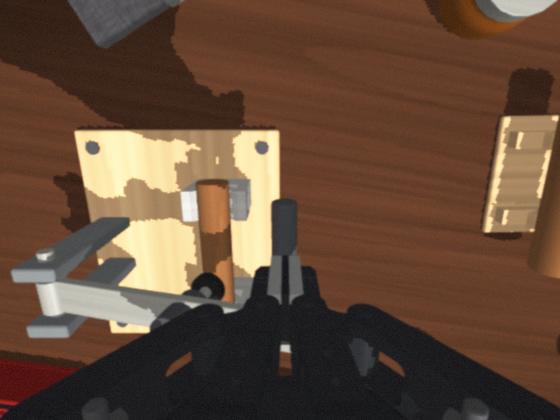

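Request:
move_arm(
  linear=[
    [0,0,-0.2],
    [0,0,-0.2],
    [0,0,0],
  ],
  rot=[
    [0,0,0],
    [0,0,0],
    [0,0,0],
  ],
)

```text
time: 22.95
ee_pos: [0.5337, -0.0369, 0.1598]
ee_rot: [0.267, -3.13, 0.0]
wrist_force: [1.1, 0.5, 0.0]
grip_width: -0.0004
```

Request:
move_arm(
  linear=[
    [0,0.03,-0.2],
    [0,0.03,-0.2],
    [0,0,0],
  ],
  rot=[
    [0,0,0],
    [0,0,0],
    [0,0,0],
  ],
)

```text
time: 23.32
ee_pos: [0.5337, -0.0362, 0.1556]
ee_rot: [0.267, -3.13, -0.0]
wrist_force: [0.5, -0.6, -1.3]
grip_width: -0.0001
```

Request:
move_arm(
  linear=[
    [0,0.05,-0.2],
    [0,0.05,-0.2],
    [0,0,0],
  ],
  rot=[
    [0,0,0],
    [0,0,0],
    [0,0,0],
  ],
)

```text
time: 23.7
ee_pos: [0.5338, -0.0353, 0.1519]
ee_rot: [-0.268, 3.13, -0.0]
wrist_force: [1.1, -0.4, 0.4]
grip_width: 0.0003
```

```bash
python3 look.py 14 side wrist;python3 - <<'E'
from h import *
f=pickle.load(open('side14.pkl','rb'))
cv2.imwrite('pics/c16.png',cv2.resize(f['img'][150:300,290:470],None,fx=4,fy=4,interpolation=cv2.INTER_CUBIC))
E
```

```text
23.8 [ 0.5338 -0.0353  0.1518] [-0.28  0.6   1.01] [ 0.05 -0.02 -0.03] -0.0001
yaw_y 99.76826792069507 z [-0.e+00 -1.e-04 -1.e+00] j [-0.21  0.11  1.65 -0.    1.39 -1.95]
```

View pics/c16.png

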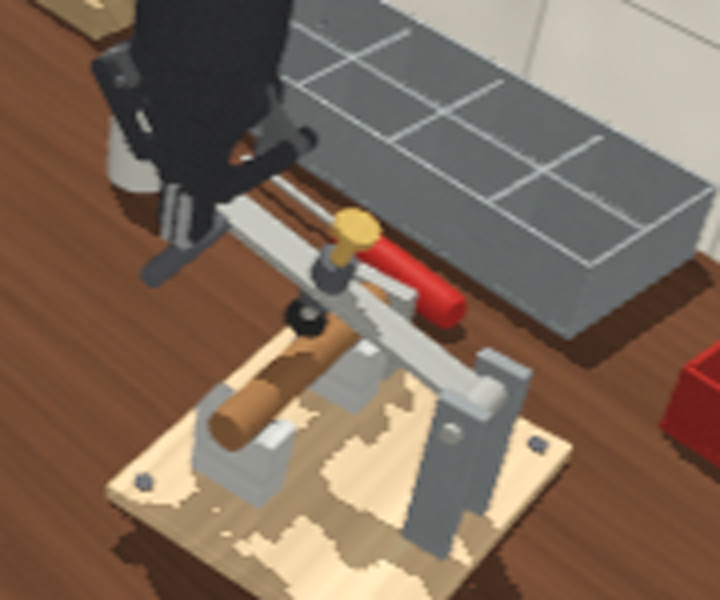

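Request:
move_arm(
  linear=[
    [0,0.02,-0.15],
    [0,0.02,-0.15],
    [0,0,0],
  ],
  rot=[
    [0,0,0],
    [0,0,0],
    [0,0,0],
  ],
)

```text
time: 24.18
ee_pos: [0.5337, -0.0346, 0.1489]
ee_rot: [-0.268, 3.13, 0.001]
wrist_force: [-2.2, 3.0, 2.7]
grip_width: 0.0003
```

Request:
move_arm(
  linear=[
    [0,0.03,-0.15],
    [0,0.03,-0.15],
    [0,0,0],
  ],
  rot=[
    [0,0,0],
    [0,0,0],
    [0,0,0],
  ],
)

```text
time: 24.55
ee_pos: [0.5337, -0.034, 0.1459]
ee_rot: [0.268, -3.13, -0.0]
wrist_force: [-1.1, 1.9, 3.7]
grip_width: -0.0003
```

Request:
move_arm(
  linear=[
    [0,0.03,-0.15],
    [0,0.03,-0.15],
    [0,0,0],
  ],
  rot=[
    [0,0,0],
    [0,0,0],
    [0,0,0],
  ],
)

```text
time: 24.92
ee_pos: [0.5337, -0.0335, 0.1428]
ee_rot: [0.268, -3.13, -0.0]
wrist_force: [-1.1, 1.5, 2.4]
grip_width: 0.0001
```

Request:
move_arm(
  linear=[
    [0,0.02,-0.12],
    [0,0.02,-0.12],
    [0,0,0],
  ],
  rot=[
    [0,0,0],
    [0,0,0],
    [0,0,0],
  ],
)

```text
time: 25.3
ee_pos: [0.5338, -0.0332, 0.1404]
ee_rot: [-0.268, 3.13, 0.0]
wrist_force: [-0.8, 2.2, 3.5]
grip_width: -0.0001
```

Request:
move_arm(
  linear=[
    [0,0.02,-0.12],
    [0,0.02,-0.12],
    [0,0,0],
  ],
  rot=[
    [0,0,0],
    [0,0,0],
    [0,0,0],
  ],
)

```text
time: 25.68
ee_pos: [0.5338, -0.0328, 0.138]
ee_rot: [-0.267, 3.13, 0.0]
wrist_force: [-0.7, 2.4, 3.4]
grip_width: -0.0
```

Request:
move_arm(
  linear=[
    [0,0.02,-0.12],
    [0,0.02,-0.12],
    [0,0,0],
  ],
  rot=[
    [0,0,0],
    [0,0,0],
    [0,0,0],
  ],
)

```text
time: 26.05
ee_pos: [0.5338, -0.0325, 0.1356]
ee_rot: [0.267, -3.13, 0.0]
wrist_force: [-1.8, 2.0, 3.3]
grip_width: 0.0002
```

Request:
move_arm(
  linear=[
    [0,0.01,-0.12],
    [0,0.02,-0.12],
    [0,0,0],
  ],
  rot=[
    [0,0,0],
    [0,0,0],
    [0,0,0],
  ],
)

```text
time: 26.42
ee_pos: [0.5338, -0.0322, 0.1332]
ee_rot: [0.268, -3.13, 0.0]
wrist_force: [-1.1, 2.7, 3.4]
grip_width: 0.0
```

```bash
python3 look.py 15 side;python3 - <<'E'
from h import *
f=pickle.load(open('side15.pkl','rb'))
cv2.imwrite('pics/c17.png',cv2.resize(f['img'][190:290,320:420],None,fx=6,fy=6,interpolation=cv2.INTER_CUBIC))
E
```

```text
26.48 [ 0.5338 -0.0322  0.1332] [-0.45  1.9   1.8 ] [0.36 0.18 0.02] 0.0
yaw_y 99.76700252186193 z [ 1.e-04 -2.e-04 -1.e+00] j [-0.2   0.12  1.67 -0.    1.35 -1.95]
```

View pics/c17.png

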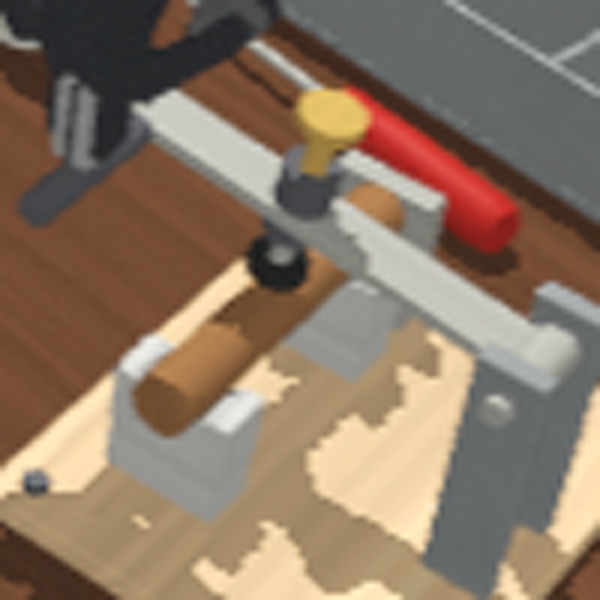

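Request:
move_arm(
  linear=[
    [0,0.01,-0.12],
    [0,0.01,-0.12],
    [0,0,0],
  ],
  rot=[
    [0,0,0],
    [0,0,0],
    [0,0,0],
  ],
)

```text
time: 26.85
ee_pos: [0.5338, -0.032, 0.1308]
ee_rot: [-0.267, 3.13, -0.0]
wrist_force: [-0.7, 2.2, 3.5]
grip_width: -0.0001
```

Request:
move_arm(
  linear=[
    [0,0.01,-0.12],
    [0,0.01,-0.12],
    [0,0,0],
  ],
  rot=[
    [0,0,0],
    [0,0,0],
    [0,0,0],
  ],
)

```text
time: 27.22
ee_pos: [0.5338, -0.0318, 0.1284]
ee_rot: [0.267, -3.13, 0.0]
wrist_force: [-1.7, 2.2, 3.0]
grip_width: 0.0002
```

Request:
move_arm(
  linear=[
    [0,0.01,-0.12],
    [0,0.01,-0.12],
    [0,0,0],
  ],
  rot=[
    [0,0,0],
    [0,0,0],
    [0,0,0],
  ],
)

```text
time: 27.6
ee_pos: [0.5338, -0.0316, 0.126]
ee_rot: [-0.267, 3.13, -0.0]
wrist_force: [0.1, 1.5, 2.7]
grip_width: -0.0001
```

Request:
move_arm(
  linear=[
    [0,0.01,-0.12],
    [0,0.01,-0.12],
    [0,0,0],
  ],
  rot=[
    [0,0,0],
    [0,0,0],
    [0,0,0],
  ],
)

```text
time: 27.98
ee_pos: [0.5338, -0.0314, 0.1236]
ee_rot: [-0.268, 3.13, -0.0]
wrist_force: [-0.8, 2.9, 1.9]
grip_width: 0.0001
```

Request:
move_arm(
  linear=[
    [0,0,-0.1],
    [0,0,-0.1],
    [0,0,0],
  ],
  rot=[
    [0,0,0],
    [0,0,0],
    [0,0,0],
  ],
)

```text
time: 28.35
ee_pos: [0.5338, -0.0314, 0.1216]
ee_rot: [-0.267, 3.13, -0.0]
wrist_force: [-1.1, 2.6, 2.9]
grip_width: 0.0004
```

Request:
move_arm(
  linear=[
    [0,0,-0.1],
    [0,0,-0.1],
    [0,0,0],
  ],
  rot=[
    [0,0,0],
    [0,0,0],
    [0,0,0],
  ],
)

```text
time: 28.72
ee_pos: [0.5338, -0.0314, 0.1196]
ee_rot: [-0.267, 3.13, -0.0]
wrist_force: [-0.2, 1.8, 2.9]
grip_width: 0.0
```

```bash
python3 look.py 16 side;python3 - <<'E'
from h import *
f=pickle.load(open('side16.pkl','rb'))
cv2.imwrite('pics/c18.png',cv2.resize(f['img'][190:290,320:420],None,fx=6,fy=6,interpolation=cv2.INTER_CUBIC))
E
```

```text
28.77 [ 0.5338 -0.0315  0.1196] [0.15 2.13 2.4 ] [ 0.36  0.05 -0.03] -0.0
yaw_y 99.76880741670794 z [ 1.e-04 -3.e-04 -1.e+00] j [-0.2   0.13  1.69 -0.    1.32 -1.94]
```

View pics/c18.png

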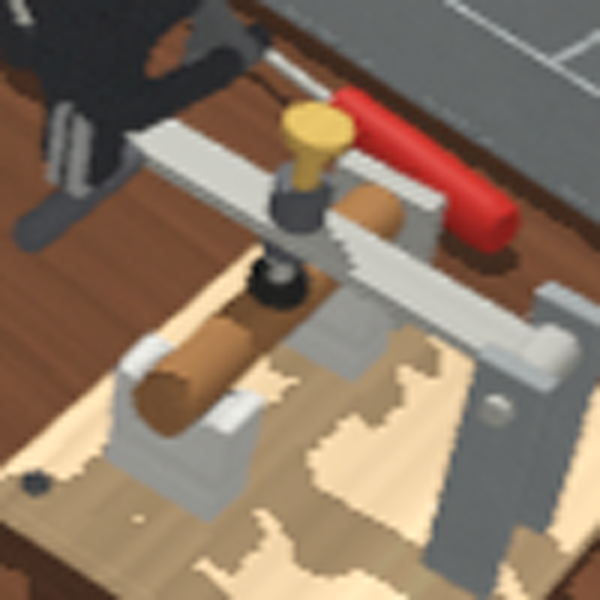

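Request:
move_arm(
  linear=[
    [0,0,-0.08],
    [0,0,-0.08],
    [0,0,0],
  ],
  rot=[
    [0,0,0],
    [0,0,0],
    [0,0,0],
  ],
)

```text
time: 29.15
ee_pos: [0.5338, -0.0314, 0.118]
ee_rot: [-0.267, 3.13, -0.0]
wrist_force: [-0.5, 2.9, 2.5]
grip_width: 0.0
```

Request:
move_arm(
  linear=[
    [0,0,-0.08],
    [0,0,-0.08],
    [0,0,0],
  ],
  rot=[
    [0,0,0],
    [0,0,0],
    [0,0,0],
  ],
)

```text
time: 29.52
ee_pos: [0.5338, -0.0313, 0.1166]
ee_rot: [-0.267, 3.13, 0.0]
wrist_force: [-0.6, 4.0, 6.5]
grip_width: -0.0
```

Request:
move_arm(
  linear=[
    [0,0,-0.08],
    [0,0,-0.08],
    [0,0,0],
  ],
  rot=[
    [0,0,0],
    [0,0,0],
    [0,0,0],
  ],
)

```text
time: 29.9
ee_pos: [0.5338, -0.0312, 0.115]
ee_rot: [-0.268, 3.13, 0.0]
wrist_force: [-0.3, 5.2, 6.3]
grip_width: 0.0001
```

Request:
move_arm(
  linear=[
    [0,0.02,-0.1],
    [0,0.02,-0.1],
    [0,0,-0.1],
    [0,0,0],
  ],
  rot=[
    [0,0,0],
    [0,0,0],
    [0,0,0],
    [0,0,0],
  ],
)

```text
time: 30.4
ee_pos: [0.5338, -0.031, 0.1121]
ee_rot: [-0.267, 3.13, -0.0]
wrist_force: [-1.7, 3.4, 7.7]
grip_width: 0.0001
```

Request:
move_arm(
  linear=[
    [0,0,-0.1],
    [0,0,-0.1],
    [0,0,0],
  ],
  rot=[
    [0,0,0],
    [0,0,0],
    [0,0,0],
  ],
)

```text
time: 30.78
ee_pos: [0.5338, -0.031, 0.1101]
ee_rot: [-0.268, 3.13, -0.0]
wrist_force: [-2.3, 3.6, 7.2]
grip_width: 0.0002
```

```bash
python3 look.py 17 side;python3 - <<'E'
from h import *
f=pickle.load(open('side17.pkl','rb'))
cv2.imwrite('pics/c19.png',cv2.resize(f['img'][190:290,320:420],None,fx=6,fy=6,interpolation=cv2.INTER_CUBIC))
E
```

```text
30.82 [ 0.5338 -0.031   0.1101] [-2.77  2.62  8.14] [0.65 0.42 0.01] -0.0001
yaw_y 99.76670827794214 z [ 2.e-04 -1.e-04 -1.e+00] j [-0.2   0.14  1.7  -0.    1.3  -1.94]
```

View pics/c19.png

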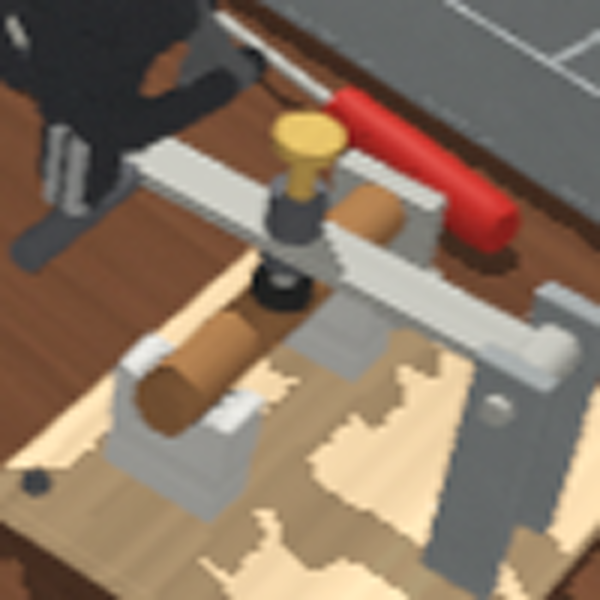

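Request:
move_arm(
  linear=[
    [0,0,-0.09],
    [0,0,-0.09],
    [0,0,-0.09],
    [0,0,0],
    [0,0,0],
  ],
  rot=[
    [0,0,0],
    [0,0,0],
    [0,0,0],
    [0,0,0],
    [0,0,0],
  ],
)

```text
time: 31.45
ee_pos: [0.5338, -0.0309, 0.1074]
ee_rot: [-0.267, 3.13, -0.0]
wrist_force: [-2.4, 4.9, 8.2]
grip_width: 0.0004
```

```bash
python3 look.py 18 side
```

```text
31.5 [ 0.5338 -0.0309  0.1074] [-3.14  3.97  9.02] [ 0.73  0.47 -0.02] 0.0001
yaw_y 99.77105874506474 z [ 2.e-04 -1.e-04 -1.e+00] j [-0.2   0.14  1.7  -0.    1.3  -1.94]
```

Request:
move_arm(
  linear=[
    [0,0,0.2],
    [0,0,0.3],
    [0,0,1],
    [0,0,3],
    [0,0,4],
    [0,0,4],
    [0,0,0],
  ],
  rot=[
    [0,0,0],
    [0,0,0],
    [0,0,0],
    [0,0,0],
    [0,0,0],
    [0,0,0],
    [0,0,0],
  ],
)

```text
time: 32.38
ee_pos: [0.5348, -0.0312, 0.2358]
ee_rot: [-0.267, 3.125, -0.003]
wrist_force: [0.1, 0.4, -0.7]
grip_width: -0.0
```

```bash
python3 look.py 19 side wrist;python3 - <<'E'
from h import *
r=[]
for n in(18,19):
    f=pickle.load(open(f'side{n}.pkl','rb'));r.append(cv2.resize(f['img'][190:290,320:420],None,fx=4,fy=4,interpolation=cv2.INTER_CUBIC))
cv2.imwrite('pics/c20.png',np.hstack(r))
E
```

```text
32.48 [ 0.5338 -0.0311  0.2324] [-0.52  0.73 -0.87] [0.03 0.05 0.03] 0.0002
yaw_y 99.76352556086898 z [ 6.e-04 -4.e-04 -1.e+00] j [-0.2   0.07  1.53 -0.    1.55 -1.94]
```

View pics/c20.png

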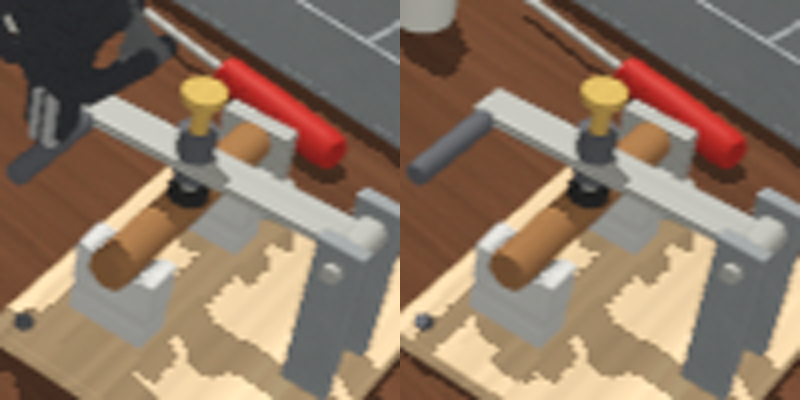

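View pics/wrist19.png

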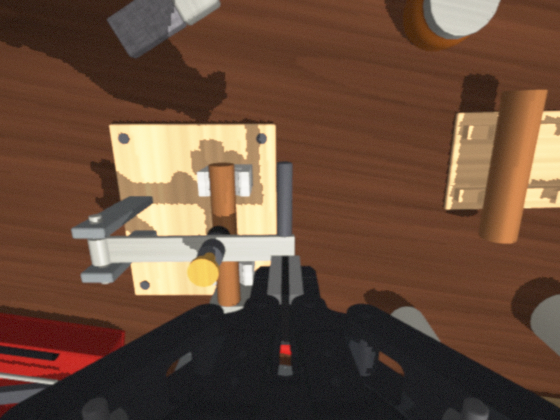

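```bash
python3 - <<'E'
from h import *
I={n:cv2.cvtColor(pickle.load(open(f'side{n}.pkl','rb'))['img'],cv2.COLOR_BGR2GRAY).astype(np.float32) for n in(7,16,17,18,19)}
w=cv2.createHanningWindow((24,30),cv2.CV_32F)
for a,b in((17,18),(18,19)):
    print(a,b,'knob/collar',cv2.phaseCorrelate(I[a][206:236,358:382],I[b][206:236,358:382],w))
w2=cv2.createHanningWindow((26,22),cv2.CV_32F)
for a,b in((16,19),(18,19)): print('rod near end',a,b,cv2.phaseCorrelate(I[a][241:263,338:364],I[b][241:263,338:364],w2))
# rod in wrist19: near end beyond outer V face
f=pickle.load(open('wrist19.pkl','rb'));cv2.imwrite('pics/c21.png',cv2.resize(f['img'][150:250,190:290],None,fx=6,fy=6,interpolation=cv2.INTER_CUBIC))
E
```

```text
17 18 knob/collar ((-0.19499534724451983, 0.4611182580836566), 0.9710251669089)
18 19 knob/collar ((-0.13010927106081205, -0.2758353135014122), 0.903338826696078)
rod near end 16 19 ((0.08249145632689903, 0.9097733241417476), 0.7284825243699697)
rod near end 18 19 ((0.6270069816408412, -0.3017751216181601), 0.6680862042638991)
```

View pics/c21.png

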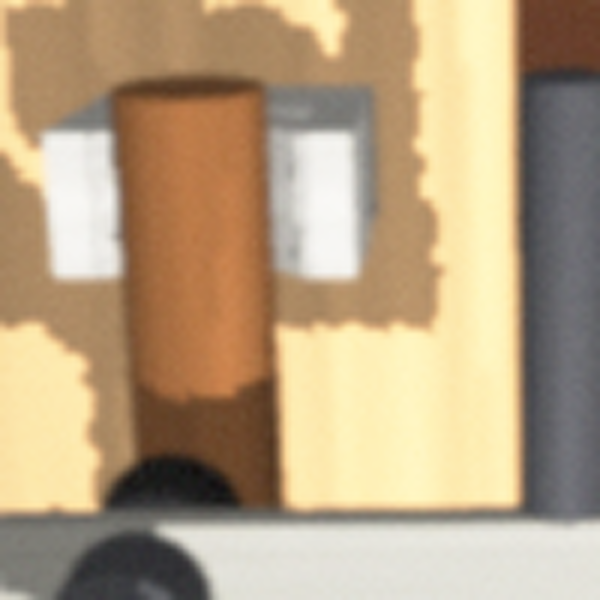

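```bash
python3 - <<'E'
from h import *
from plant import ctrl
f=pickle.load(open('wrist19.pkl','rb'))
p=lambda x,y:[(x+.5)/6+190-.5,(y+.5)/6+150-.5]
v=onz(f,[p(43,130),p(356,130)],.061)[:,:2];w=onz(f,[p(52,280),p(358,279)],.061)[:,:2]
d=v[1]-v[0];print(np.linalg.norm(d));d/=np.linalg.norm(d);ex=np.array([d[1],-d[0]])
print('block',ex@(w.mean(0)-v.mean(0)))
for z,pp in((.0745,p(190,97)),(.062,p(190,88)),(.062,p(113,92)),(.0495,p(190,76))):
  print(z,'beyond',ex@(onz(f,[pp],z)[0,:2]-v.mean(0))*1e3)
r=onz(f,[p(113,93),p(264,93)],.064)[:,:2].mean(0);r2=onz(f,[p(137,380),p(276,380)],.064)[:,:2].mean(0)
print('y',d@(r-v.mean(0))*1e3,d@(r2-w.mean(0))*1e3)
f2=pickle.load(open('side19.pkl','rb'));g7=pickle.load(open('side7.pkl','rb'))
a=cv2.Canny(f2['img'],60,150);cv2.imwrite('pics/c22.png',np.hstack([cv2.resize(x['img'][225:275,330:400],None,fx=5,fy=5,interpolation=cv2.INTER_CUBIC) for x in(g7,f2)]))
E
```

```text
0.05082667360436803
block 0.025086305222551352
0.0745 beyond -7.669733317328962
0.062 beyond -7.006162192563066
0.062 beyond -6.360948810720444
0.0495 beyond -6.955620107830158
y -0.8345746929524129 -0.13510282546869856
```

View pics/c22.png

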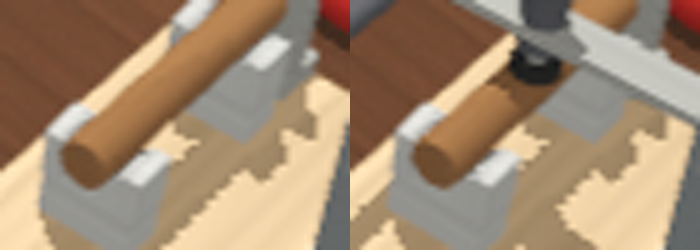

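```bash
python3 - <<'E'
from plant import ctrl
print(ctrl.close_job(), ctrl.state()['time'])
E
```

```text
the job is handed in; nothing more can be done
the job is handed in; nothing more can be done
```

I seated the long slim rod in the V-blocks against the stop, clamped it with the strap, and handed the job in with the arm well clear. The run took about 32.5 s. No verdict is reported, so everything below rests on my own checks.

- **Rod:** I slid it gently into the stop until I felt about 4.6 N (limit 25 N). I backed off 0.6 mm and released it with the strap still up. The last pictures show it undisturbed in both blocks, with its near end about 7 mm past the block face. I expected 8 mm, so this puts the rod within roughly 1 mm of the nominal seat.
- **Strap:** I swung it over in the grip, released it, then pushed the handle down with closed fingertips. The push force rose by 3–4 N at a fingertip height of about 117 mm, which I took as the pad touching. I went 9.8 mm further, to a handle force of about 8–9 N. By the spring data that is about half-way in, or 7 N on the rod.
- **After letting go:** the picture comparison suggests a rebound of about 0.5 mm at the pad. That puts the force at roughly 6.5–7 N, inside the 5.0–9.5 N band, but I did not measure it directly.

**Checks that disagreed:**
- While sliding the rod, a 5 N side load showed up about 6 mm short of the stop. It came from my sideways misalignment in the groove, and the force dropped to near zero once I corrected it.
- The handle slipped several mm in the grip during the swing, with up to 17 N of force along the strap. The bar therefore sat about 9 mm lower than I computed, so I took the pad contact from the force reading instead.
- The final wrist picture measured the known block width about 5 % too large, so its millimetre figures are only good to about 1 mm.

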